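Ready the drilling jig: unclip the guide strip, roll the bars flat up, clip it on again

ROBOT

A 6-joint arm with a two-finger parallel gripper is mounted at the origin on the work surface. World frame = base frame: x ahead of the robot, y to its left, z up, the work surface at z = 0. Lengths are in mm, angles in rad, forces in N, time in s.
With the tool pointing down it reaches from about 350 to 975 mm from the base axis. Payload 7.1 kg.
Tool frame: the origin (TCP) lies midway between the tips of the shut fingers; the grasp point (between the pads) lies 19 mm behind it (ctrl.grasp_offset is the distance from the TCP to the grasp point, in mm); z points along the fingers, y is the line along which they close (so a half turn about z gives the same grasp; the last joint's range is limited). The gripper opens to 88 mm and grips with 3 to 60 N. Pads are 20 mm wide; open, the fingers measure 115 mm over their backs; the gripper's body (75 mm by 178 mm) begins 61 mm behind the grasp point.
Start: joints at [1.23, 0.423, 1.63, -0, 1.089, -0.019], TCP at [197.64, 592.911, 222.675] pointing down, gripper open.
Joint ranges: [-3, 3], [-0.9, 2.11], [0.09, 2.58], [-1.31, 4.45], [0.11, 2.69], [-2.54, 2.54]. Speed limits (rad/s): [2.39, 2.39, 3.01, 3.14, 3.14, 3.14].

INTERFACE

Orientations are given as a rotation vector (axis times angle).
In Python, from workcell import sensors, viewer, ctrl gives the robot as it stands. The module is installed in compiled form; this text tells all that it offers.
- The arm moves only by the shell command python3 -m handwheel 'ROWS'. ROWS is JSON, a list of rows, each a list of 7 numbers: the shift along the tool's x, y, z in mm, then the turn, a rotation vector about the tool's x, y, z in rad, then the closure, from 0 (fully open) to 1 (shut). In form: [[x, y, z, rx, ry, rz, jaw], ...]. A call has 1 to 10 rows; each row shifts and turns the commanded pose from where the row before left it, along the tool's axes as they then stand; what a row does not reach is not made up. A row lasts 1/8 s, in which the tool goes at most 62.5 mm and 10.7 degrees, less where a joint would pass 70% of its speed; a pose out of reach is approached as far as the arm can. A call is refused whole if a number of a shift passes 62.5 or a number of a turn 0.188, either way. A call with a gripper value outside its range is refused whole. The fingers move at their own pace and stop on an object; the grip force is fixed at half the most. Time passes only in rows, so rows that do not move let the fingers close. It gives the time, the measured TCP pose, the force, the opening and the grip force at its end, in the units of the state.
- sensors.get_obs(): the state, without advancing time (a new reading comes with each control period).
- viewer.get_image(name): name is "side" or "top" or "wrist"; returns a dict with "frame" (480x640x3 uint8, blue, green, red), "fov_y" (degrees; the focal length in pixels is half the picture's height over the tangent of half this angle, whatever the lens; pixels are square), "cx", "cy" (the principal point, pixels), "R" (3x3) and "t" (3): a world point X has camera coordinates R X + t. Camera axes: x right, y down, z forward; pixel columns grow to the right and rows downward; lengths in mm; the calibration is good to about 2 mm. A picture is of the moment at which its call begins. There is no depth.
- ctrl.close_job(): hands the job in; it is judged then, once.
The state is a dict: "t": time; "qpos": joint angles; "qvel": joint speeds; "joint_torque": joint torques, N m; "ee_pos": TCP position; "orientation": TCP orientation; "ft_force": force on the tool from outside, world axes, zero at the start; "moment": the same for the moment, N m; "width": finger opening in mm; "grasp_force": force on a finger pad.
Only numpy, scipy, OpenCV 4.12 (cv2) and the standard library are available. Lean on these libraries where they do the work, as an engineer would, in place of code of your own. Each camera call takes 0.05 s, during which the arm holds its last target. There are 200 camera calls.

TASK

Get the drilling jig ready: squeeze the two snap tabs together to unclip the drill-guide strip, lift it off and set it down on the counter, then roll every flatted bar in its V saddles until its flat faces straight up. Clip the strip back on over the bars, fully home with both tabs sprung out, and slide the glazed saucer along the counter, without lifting it, onto the middle of the round medallion, ready for the drilled bars. Leave the tops, compass, gauge, tin and mallet where they are.

Things in the scene. Friction and masses are not known exactly. Their poses are not given: they have to be found in the camera images.
- jig: drilling jig bolted to the counter: grey base 90 x 400 x 12 mm, eight V saddles (9 mm wide, 36 mm across, 55 mm high) in a line along its y, two to a bar, four stations. Origin at the underside centre, z up, y along the bars. A bar's axis lies at x = 0, z = 58 mm; shank middles at y = 151, 72, -52, -131 mm. End posts 78 mm high at y = +-187 mm, each 40 mm wide
- jig_clip (a point): where cover_grip lies when the strip is clipped on: 107 mm above the jig's underside, x = y = 0; jig's axes. Under it stands the catch (62 mm wide in x, 40 in y, 74 mm high): two cheeks with lips turned inwards, 42 mm apart. Clipped on, a barb of each tab reaches 3.5 mm under a lip; the plate's ends rest on the end posts, its feet hang outside them with 2.5 mm play along y
- cover_grip (a point): clip-on drill-guide strip, aluminium, 396 (y) x 44 x 6 mm plate with four bushes and a 24 mm deep foot at each end, 280 g. Two upright black snap tabs, 30 mm wide in y, rise 34 mm over the plate, outer faces at x = +-22 mm. Point midway between the tabs, 23 mm above the plate's top, 53 mm above the feet; z up. Squeezed, the tabs let go and carry the strip; it stands level on its feet
- tab_l (a joint): squeeze of the snap tab on the strip's +x side, m: 0 sprung out, 0.0055 fully in (both fully in: 33 mm over the outer faces); takes 2.5 N to start, 8 N fully in. The barb is free of its lip from 0.004. To refit, lower the strip straight down with the tabs squeezed and let go, or press it down (about 10 N) until it snaps
- tab_r (a joint): the same for the tab on the strip's -x side
- bar1_mid (a point): steel bar 1 of up to 4 (None if absent), 76 mm long, 30 mm thick, 400 g, loose in two V saddles. Dark round shank 56 mm, then a bright D end 20 mm with a flat 9 mm off the axis. Point on the axis at the shank's middle, between its saddles (38 mm gap); z to the D end (jig's -y), y = the flat's outward normal, 46 to 120 deg off up at start, either side. Turns by hand, stays as left
- bar2_mid (a point): steel bar 2 of up to 4 (None if absent), 76 mm long, 30 mm thick, 400 g, loose in two V saddles. Dark round shank 56 mm, then a bright D end 20 mm with a flat 9 mm off the axis. Point on the axis at the shank's middle, between its saddles (38 mm gap); z to the D end (jig's -y), y = the flat's outward normal, 46 to 120 deg off up at start, either side. Turns by hand, stays as left
- bar3_mid (a point): steel bar 3 of up to 4 (None if absent), 76 mm long, 30 mm thick, 400 g, loose in two V saddles. Dark round shank 56 mm, then a bright D end 20 mm with a flat 9 mm off the axis. Point on the axis at the shank's middle, between its saddles (38 mm gap); z to the D end (jig's -y), y = the flat's outward normal, 46 to 120 deg off up at start, either side. Turns by hand, stays as left
- bar4_mid (a point): steel bar 4 of up to 4 (None if absent), 76 mm long, 30 mm thick, 400 g, loose in two V saddles. Dark round shank 56 mm, then a bright D end 20 mm with a flat 9 mm off the axis. Point on the axis at the shank's middle, between its saddles (38 mm gap); z to the D end (jig's -y), y = the flat's outward normal, 46 to 120 deg off up at start, either side. Turns by hand, stays as left
- saucer_mid (a point): loose round glazed clay saucer, 132 mm across its rim (106 mm at its foot) and 28 mm high, walls and floor 6 mm thick, 350 g, open at the top; this point is its centre, 14 mm above its underside. Too wide to span; it slides on the counter when pushed at the wall, from outside or from inside
- spot (a point): centre of the round terracotta medallion let into the counter, 172 mm across and flush with the surface, the saucer's place; z up
- top_a: black wooden top with brass bands, 62 mm across and 87 mm tall, standing on its crown with the tip up; leave it alone. Origin at the underside
- top_b: a second such top; leave it alone
- compass: brass drawing compass lying on the counter, 150 mm long, 12 mm high; leave it alone. Origin under its hinge, legs along -x
- spindle_gauge: flat steel gauge with stepped notches, 160 x 44 x 5 mm; leave it alone
- wax_tin: round brass tin, 80 mm across, 42 mm high; leave it alone
- mallet: wooden mallet lying on the counter, 220 mm long; leave it alone

How it is judged:
By the outcome, as a careful person would: the job done as asked, in the order asked, and still so for the second after the job is handed in, with the robot touching nothing.
Of bar1, bar2, bar3, bar4 only 2 to 4 are there at a start; the rules pass over those that are not, and their reading is None.
At some moment in a run one of saucer may be knocked a few centimetres aside while the robot is not near it.
It also fails if it takes over 210 s, if anything falls off the work surface, if the arm or the gripper's body presses on something with over 40 N, if the wrist force passes 120 N, or if a joint passes its speed limit or range.

## Working session

There is one attempt and no reset: what is moved stays moved. The work goes in short steps, Python scripts to look and compute and a shell command to move; the robot and the scene stay as the last step left them, time stands still between calls to the robot, and variables do not carry over. Pictures are saved under pics/ and viewed, at most 14 in all, crops included, and the job is handed in when it is done.

```bash
mkdir -p pics; cat > h.py <<'E'
import numpy as np, cv2
from workcell import sensors, viewer, ctrl
from scipy.spatial.transform import Rotation as Ro
def grab(n,f):
    im=viewer.get_image(n); cv2.imwrite('pics/'+f+'.png',im['frame']); 
    np.savez('pics/'+f+'.npz',**{k:im[k] for k in im}); return im
def load(f): return dict(np.load('pics/'+f+'.npz'))
def ray(im,u,v):
    f=240/np.tan(np.radians(im['fov_y'])/2)
    R=np.array(im['R']);d=R.T@np.array([(u-im['cx'])/f,(v-im['cy'])/f,1]);return -R.T@np.array(im['t']),d
def plane(im,u,v,z):
    c,d=ray(im,u,v);return c+d*(z-c[2])/d[2]
def proj(im,X):
    f=240/np.tan(np.radians(im['fov_y'])/2)
    p=np.array(im['R'])@np.array(X)+im['t'];return np.array([im['cx']+f*p[0]/p[2],im['cy']+f*p[1]/p[2]])
E
python3 - <<'E'
from h import *
for n in('side','top','wrist'):
    im=grab(n,n+'0'); print(n,im['fov_y'],im['cx'],im['cy'],-np.array(im['R']).T@im['t'])
o=sensors.get_obs();print(o);print(Ro.from_rotvec(o['orientation']).as_matrix().round(3))
E
```

```text
side 43.81280022396612 314.08453866732134 245.2661932350028 [   19.25574811 -1009.93514334   924.91976878]
top 47.89294317194832 329.06785325123565 248.0570174321282 [ 322.82139339   54.24043663 1532.01246658]
wrist 65.40598152550407 320.0269811705261 244.22969768047253 [121.18814563 617.25525948 385.11788204]
{'t': 0.15, 'qpos': array([ 1.22997756e+00,  4.23694802e-01,  1.63051002e+00, -1.27274295e-05,
        1.08856447e+00, -1.90072433e-02]), 'qvel': array([ 0.00026748, -0.00083047, -0.00334024, -0.00199485,  0.00114219,
       -0.00031633]), 'joint_torque': array([ 1.95774342e-04, -5.44980240e+01, -2.73917431e+01,  6.44288748e-02,
        2.05071748e-02, -1.23946220e-04]), 'ee_pos': array([197.51901676, 592.51825268, 222.06357583]), 'orientation': array([-5.03280696e-01, -3.10081544e+00,  1.82148078e-03]), 'ft_force': array([-0.34767028,  0.34383982,  0.71809693]), 'moment': array([-0.05358094,  0.04135573, -0.0002736 ]), 'grasp_force': 0.0, 'width': 87.71927275807452}
[[-0.949  0.316 -0.   ]
 [ 0.316  0.949 -0.001]
 [ 0.    -0.001 -1.   ]]
```

View pics/top0.png

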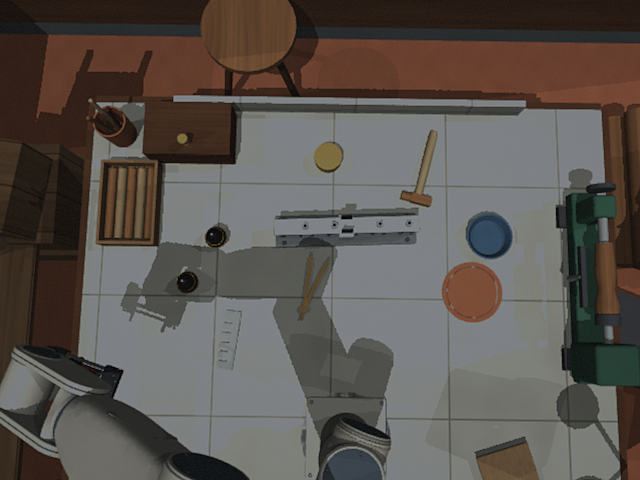

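View pics/side0.png

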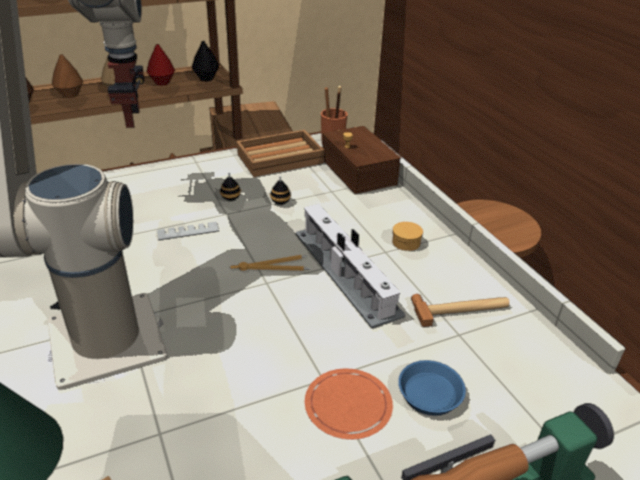

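The top view shows the jig at about (347,227) with its strip running along image x, the saucer at (489,235), the medallion at (472,292) and the mallet at (420,180). The side view shows the black tabs at about (348,240).

```bash
python3 - <<'E'
from h import *
im=load('top0');f=im['frame']
cv2.imwrite('pics/c1.png',cv2.resize(f[195:260,260:435],None,fx=4.5,fy=4.5,interpolation=cv2.INTER_CUBIC))
def blobs(im,lo,hi,roi,hue=True):
    g=cv2.cvtColor(im['frame'],cv2.COLOR_BGR2HSV)
    m=cv2.inRange(g,lo,hi);k=np.zeros_like(m);x0,y0,x1,y1=roi;k[y0:y1,x0:x1]=m[y0:y1,x0:x1]
    cs,_=cv2.findContours(k,cv2.RETR_EXTERNAL,cv2.CHAIN_APPROX_NONE)
    return sorted(cs,key=cv2.contourArea)[-1] if cs else None
c=blobs(im,(95,60,40),(125,255,255),(440,190,540,270));e=cv2.fitEllipse(c);print('saucer',e,plane(im,*e[0],28))
c=blobs(im,(0,100,80),(15,255,255),(420,250,520,340));e=cv2.fitEllipse(c);print('spot',e,plane(im,*e[0],0))
for (u,v) in [(275,215),(274,235),(419,208),(420,228)]: print(plane(im,u,v,84).round(0))
s=load('side0')
c=blobs(s,(95,60,40),(125,255,255),(380,340,500,430));e=cv2.fitEllipse(c);print('saucer s',plane(s,*e[0],24))
E
```

```text
saucer ((489.119140625, 235.8975830078125), (43.59161376953125, 45.342044830322266), 128.00892639160156) [ 559.18438661 -401.62575876   28.        ]
spot ((471.5801086425781, 291.79058837890625), (57.878143310546875, 59.790889739990234), 134.69407653808594) [ 402.64715226 -356.45329357    0.        ]
[599. 198.  84.]
[544. 199.  84.]
[ 625. -195.   84.]
[ 569. -197.   84.]
saucer s [ 557.14867492 -403.35164376   24.        ]
```

View pics/c1.png

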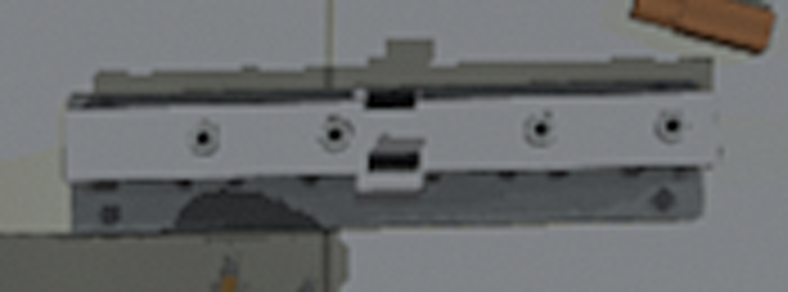

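The crop shows bushes at crop px (204,138), (335,134), (540,128) and (672,125). Their spacing of 113/34/-90/-169 means jig +y lies roughly along world +y. The tabs are at (389,99) and (394,160).

```bash
cat >> h.py <<'E'
def wrap(a): return (a+np.pi)%(2*np.pi)-np.pi
def goal(tcp,yang,tilt=0):
    """delta to target: tool y at world angle yang, z down; tilt ignored. Prints world dpos, tool-frame shift (before turning) and rz"""
    o=sensors.get_obs();R=Ro.from_rotvec(o['orientation']).as_matrix()
    d=np.array(tcp)-o['ee_pos'];e=R.T@d
    cur=np.arctan2(R[1,1],R[0,1]);print('t %.2f'%o['t'],'tcp',o['ee_pos'].round(1),'tool shift',e.round(1),'rz(tool)',-wrap(yang-cur).round(4),'Rz',R[:,2].round(4),'w %.1f'%o['width'],'F',o['ft_force'].round(1))
E
python3 - <<'E'
from h import *
im=load('top0')
B=np.array([plane(im,260+u/4.5,195+v/4.5,86)[:2] for u,v in [(204,138),(335,134),(540,128),(672,125)]]);print(B.round(1))
Y=np.array([113,34,-90,-169])
p=np.polyfit(Y,B,1);print(p, 'yaw',np.arctan2(-p[0,0],p[0,1]))
T=[plane(im,260+u/4.5,195+v/4.5,118) for u,v in [(390,101),(394,160)]];print(np.round(T,1),np.mean(T,0))
for u,v in [(330,200),(400,310),(400,385),(430,310),(400,245),(315,250),(303,315),(385,400)]:print((u,v),plane(im,u,v,0).round(0)[:2])
s=load('side0')
for u,v in [(342,240),(355,236)]:print(plane(s,u,v,110))
goal([590,0,180],.066)
E
```

```text
[[ 570.8  114.5]
 [ 574.5   35.6]
 [ 579.9  -88.1]
 [ 583.  -167.8]]
[[-4.31781866e-02  1.00047328e+00]
 [ 5.75843170e+02  1.53304843e+00]] yaw 0.04313099551365898
[[589.1   3.7 118. ]
 [553.9   1.  118. ]] [571.50172793   2.37322475 118.        ]
(330, 200) [662.  48.]
(400, 310) [ 349. -153.]
(400, 385) [ 142. -153.]
(430, 310) [ 350. -238.]
(400, 245) [ 533. -154.]
(315, 250) [516.  89.]
(303, 315) [331. 120.]
(385, 400) [ 101. -111.]
[555.05401058  -3.01067106 110.        ]
[ 5.90783864e+02 -7.90551968e-02  1.10000000e+02]
t 0.15 tcp [197.5 592.5 222.1] tool shift [-559.7 -437.9   42.6] rz(tool) 1.183 Rz [-4.0e-04 -1.1e-03 -1.0e+00] w 87.7 F [-0.3  0.3  0.7]
```

```bash
cat >> h.py <<'E'
def Rt(yang,tilt=0):
    """tool y at world angle yang; tilt: turn about tool x"""
    z=np.array([0,0,-1.]);y=np.array([np.cos(yang),np.sin(yang),0]);x=np.cross(y,z)
    return np.c_[x,y,z]@Ro.from_rotvec([tilt,0,0]).as_matrix()
def plan(tcp,R,n,jaw=None):
    "per-row tool-axis increments for a straight move in n rows"
    o=sensors.get_obs();R0=Ro.from_rotvec(o['orientation']).as_matrix();p=o['ee_pos']
    w=Ro.from_matrix(R0.T@R).as_rotvec()/n;d=(np.array(tcp)-p)/n;S=Ro.from_rotvec(w).as_matrix()
    Rc=R0
    print('t %.2f'%o['t'],'tcp',p.round(1),'z',R0[:,2].round(3),'w %.1f'%o['width'],'F',o['ft_force'].round(1),'turn/row',w.round(4))
    for i in range(n): print((Rc.T@d).round(1).tolist(),end=' '); Rc=Rc@S
    print()
E
python3 - <<'E'
from h import *
plan([574,2,230],Rt(.043),14)
E
```

```text
t 0.15 tcp [197.5 592.5 222.1] z [-0.    -0.001 -1.   ] w 87.7 F [-0.3  0.3  0.7] turn/row [-0.0001  0.      0.0861]
[-38.9, -31.5, -0.5] [-41.4, -28.1, -0.5] [-43.7, -24.4, -0.5] [-45.6, -20.5, -0.5] [-47.2, -16.5, -0.5] [-48.5, -12.4, -0.5] [-49.3, -8.2, -0.6] [-49.9, -3.9, -0.6] [-50.0, 0.4, -0.6] [-49.8, 4.7, -0.6] [-49.2, 9.0, -0.6] [-48.3, 13.2, -0.6] [-47.0, 17.3, -0.6] [-45.3, 21.2, -0.6]
```

```bash
python3 -m handwheel '[[-39,-31.5,-0.5,0,0,0.086,0],[-41.5,-28,-0.5,0,0,0.086,0],[-43.5,-24.5,-0.5,0,0,0.086,0],[-45.5,-20.5,-0.5,0,0,0.086,0],[-47,-16.5,-0.5,0,0,0.086,0],[-48.5,-12.5,-0.5,0,0,0.086,0],[-49.5,-8,-0.5,0,0,0.086,0]]' >/dev/null; python3 -m handwheel '[[-50,-4,-0.5,0,0,0.086,0],[-50,0.5,-0.5,0,0,0.086,0],[-50,4.5,-0.5,0,0,0.086,0],[-49,9,-0.5,0,0,0.086,0],[-48.5,13,-0.5,0,0,0.086,0],[-47,17.5,-0.5,0,0,0.086,0],[-45.5,21,-0.5,0,0,0.086,0],[0,0,0,0,0,0,0],[0,0,0,0,0,0,0]]'
python3 - <<'E'
from h import *
im=grab('wrist','w1');print(np.round(im['R'],3),-np.array(im['R']).T@im['t']);grab('top','top1');grab('side','side1')
plan([574,2,230],Rt(.043),1)
E
```

```text
t: 2.15
ee_pos: [573.9, 2.4, 229.2]
orientation: [-2.17, -2.27, 0.001]
ft_force: [0.9, 0.9, -0.3]
width: 87.8
grasp_force: 0.0
[[ 0.999  0.044 -0.001]
 [ 0.043 -0.956  0.29 ]
 [ 0.012 -0.29  -0.957]] [569.89095531  81.47812212 392.35526333]
t 2.30 tcp [573.9   3.3 229.6] z [-0.001  0.    -1.   ] w 88.0 F [0.3 0.1 0. ] turn/row [-0.0006 -0.0002  0.0038]
[-1.4, 0.0, -0.4]
```

View pics/w1.png

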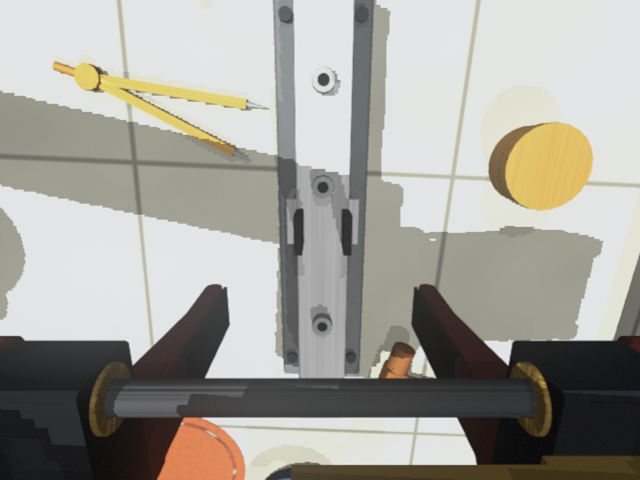

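The wrist view shows the tabs at (298,232) and (347,232), with bushes at (323,79), (323,187) and (321,325).

```bash
python3 - <<'E'
from h import *
im=load('w1')
g=cv2.cvtColor(im['frame'],cv2.COLOR_BGR2GRAY)
m=np.zeros_like(g);m[200:262,290:358]=(g[200:262,290:358]<45)*255
for c in cv2.findContours(m,0,1)[0]:
    if cv2.contourArea(c)>80:
        x,y,w,h=cv2.boundingRect(c);print(x,y,w,h)
        print(' top', [plane(im,a,y,118).round(1) for a in (x,x+w)],' bot',[plane(im,a,y+h,118).round(1) for a in (x,x+w)])
for u,v in [(323,79),(323,187),(321,325)]:print(plane(im,u,v,90).round(1))
for u,v in [(285,14),(361,14),(292,356),(350,356)]:print(plane(im,u,v,14).round(1))
E
```

```text
[570.1 118.7  90. ]
[573.8  38.4  90. ]
[577.8 -86.2  90. ]
[533.8 179.8  14. ]
[601.4 182.8  14. ]
[ 547.9 -170.1   14. ]
[ 615.3 -167.1   14. ]
```

```bash
python3 -m handwheel '[[0,0.7,40,0,0,0.007,0],[0,0,40,0,0,0,0],[0,0,30,0,0,0,0],[0,0,20,0,0,0,0],[0,0,8,0,0,0,0],[0,0,0,0,0,0,0.3],[0,0,0,0,0,0,0.3],[0,0,0,0,0,0,0.4],[0,0,0,0,0,0,0.4]]'
python3 - <<'E'
from h import *
im=grab('wrist','w2');grab('side','s2')
cv2.imwrite('pics/c2.png',np.hstack([cv2.resize(im['frame'][120:420,160:480],(400,375)),cv2.resize(load('s2')['frame'][180:300,290:418],(400,375))]))
E
```

```text
t: 3.42
ee_pos: [575.7, 2.3, 92.3]
orientation: [2.178, 2.263, 0.001]
ft_force: [-0.1, -0.3, -0.0]
width: 53.7
grasp_force: 0.0
```

View pics/c2.png

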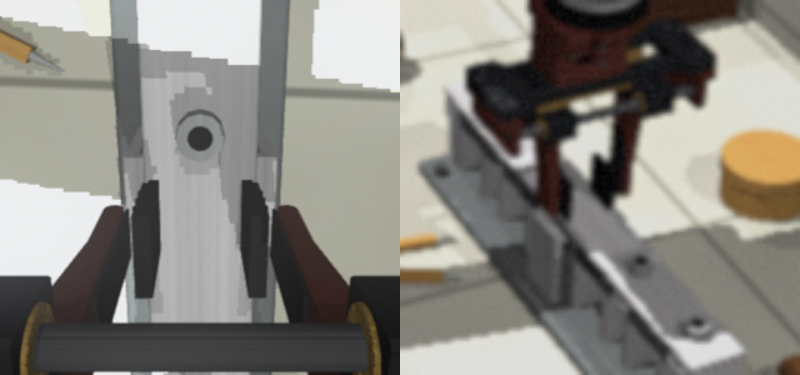

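The fingers straddle the tabs evenly (crop 130 and 270), so I'll go down 2 mm and squeeze.

```bash
python3 -m handwheel '[[0,0,2,0,0,0,0.6],[0,0,0,0,0,0,1],[0,0,0,0,0,0,1],[0,0,0,0,0,0,1],[0,0,0,0,0,0,1],[0,0,0,0,0,0,1]]'
```

```text
t: 4.28
ee_pos: [575.5, 2.2, 89.9]
orientation: [2.179, 2.263, 0.0]
ft_force: [-1.3, -0.1, 4.1]
width: 30.8
grasp_force: 30.0
```

```bash
python3 -m handwheel '[[0,0,-3,0,0,0,1],[0,0,-4,0,0,0,1],[0,0,-6,0,0,0,1],[0,0,-10,0,0,0,1],[0,0,-20,0,0,0,1],[0,0,-30,0,0,0,1],[0,0,-30,0,0,0,1],[0,0,-30,0,0,0,1],[0,0,0,0,0,0,1]]'
python3 - <<'E'
from h import *
grab('wrist','w3');grab('top','t3');im=grab('side','s3');cv2.imwrite('pics/c3.png',np.hstack([cv2.resize(im['frame'][130:330,230:430],(400,400)),cv2.resize(load('t3')['frame'][150:300,250:400],(400,400))]))
plan([349,-150,222],Rt(-np.pi/2+.02),12)
plan([349,-150,222],Rt(np.pi/2+.02),12)
E
```

```text
t: 5.4
ee_pos: [577.0, 2.3, 225.4]
orientation: [2.176, 2.26, 0.006]
ft_force: [-0.2, 0.9, -3.6]
width: 31.2
grasp_force: 30.0
t 5.55 tcp [574.4   2.3 221.6] z [-0.002  0.    -1.   ] w 30.9 F [ 0.3 -0.3 -2.8] turn/row [-1.000e-04  1.000e-04  1.324e-01]
[-12.0, -19.3, -0.0] [-14.4, -17.5, -0.0] [-16.6, -15.5, -0.0] [-18.5, -13.1, -0.0] [-20.1, -10.6, -0.0] [-21.3, -7.8, -0.0] [-22.1, -5.0, -0.0] [-22.6, -2.0, -0.0] [-22.6, 1.0, -0.0] [-22.3, 4.0, -0.0] [-21.6, 6.9, -0.0] [-20.5, 9.7, -0.0] 
t 5.55 tcp [574.4   2.3 221.6] z [-0.002  0.    -1.   ] w 30.9 F [ 0.3 -0.3 -2.8] turn/row [-1.000e-04 -1.000e-04 -1.294e-01]
[-12.0, -19.3, -0.0] [-9.4, -20.6, -0.0] [-6.6, -21.7, -0.0] [-3.8, -22.4, -0.0] [-0.9, -22.7, -0.0] [2.1, -22.6, -0.0] [5.0, -22.1, -0.0] [7.8, -21.3, -0.0] [10.5, -20.1, -0.0] [13.0, -18.6, -0.0] [15.3, -16.8, -0.0] [17.3, -14.7, -0.0]
```

View pics/c3.png

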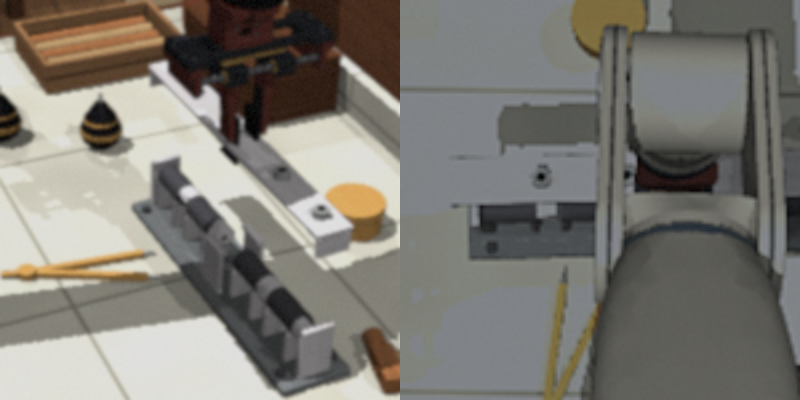

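```bash
python3 - <<'E'
from h import *
plan([320,-190,221],Rt(-np.pi/2),13)
E
```

```text
t 5.55 tcp [574.4   2.3 221.6] z [-0.002  0.    -1.   ] w 30.9 F [ 0.3 -0.3 -2.8] turn/row [-1.000e-04  1.000e-04  1.238e-01]
[-14.0, -20.1, 0.1] [-16.4, -18.2, 0.1] [-18.5, -16.1, 0.1] [-20.4, -13.7, 0.1] [-21.9, -11.0, 0.1] [-23.1, -8.2, 0.1] [-23.9, -5.3, 0.1] [-24.4, -2.3, 0.1] [-24.5, 0.7, 0.1] [-24.2, 3.7, 0.0] [-23.6, 6.7, 0.0] [-22.6, 9.5, 0.0] [-21.2, 12.3, 0.0]
```

```bash
python3 -m handwheel '[[-14,-20,0,0,0,0.124,1],[-16.5,-18,0,0,0,0.124,1],[-18.5,-16,0,0,0,0.124,1],[-20.5,-13.5,0,0,0,0.124,1],[-22,-11,0,0,0,0.124,1],[-23,-8,0,0,0,0.124,1],[-24,-5.5,0,0,0,0.124,1]]'>/dev/null;python3 -m handwheel '[[-24.5,-2.5,0,0,0,0.124,1],[-24.5,0.5,0,0,0,0.124,1],[-24,3.5,0,0,0,0.124,1],[-23.5,6.5,0,0,0,0.124,1],[-22.5,9.5,0,0,0,0.124,1],[-21,12.5,0,0,0,0.124,1],[0,0,0,0,0,0,1],[0,0,0,0,0,0,1],[0,0,0,0,0,0,1]]'
python3 - <<'E'
from h import *
plan([320,-190,36],Rt(-np.pi/2),5);im=grab('top','t4');cv2.imwrite('pics/c4.png',im['frame'][190:450,260:560])
E
```

```text
t: 7.55
ee_pos: [321.9, -188.9, 222.4]
orientation: [-3.141, 0.002, 0.0]
ft_force: [0.9, 0.0, -3.1]
width: 31.0
grasp_force: 30.0
t 7.55 tcp [ 321.9 -188.9  222.4] z [-0.  0. -1.] w 31.0 F [ 0.9  0.  -3.1] turn/row [-0.0001  0.0001 -0.0003]
[-0.4, 0.2, 37.3] [-0.4, 0.2, 37.3] [-0.4, 0.2, 37.3] [-0.4, 0.2, 37.3] [-0.4, 0.2, 37.3]
```

View pics/c4.png

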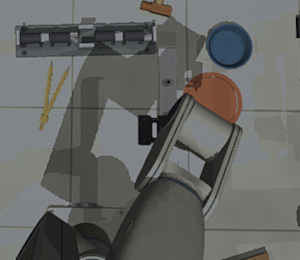

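The crop shows the jig with bars showing and the strip end at about (170,50), clear of the jig base. It also clears the medallion, so I'll lower it.

```bash
python3 -m handwheel '[[-4,0,45,0,0,0,1],[0,0,45,0,0,0,1],[0,0,40,0,0,0,1],[0,0,30,0,0,0,1],[0,0,15,0,0,0,1],[0,0,6,0,0,0,1],[0,0,3,0,0,0,1],[0,0,0,0,0,0,1],[0,0,0,0,0,0,1]]'
```

```text
t: 8.72
ee_pos: [317.9, -189.5, 39.2]
orientation: [3.141, -0.005, 0.002]
ft_force: [-0.7, 0.2, -3.5]
width: 30.8
grasp_force: 30.0
```

```bash
python3 -m handwheel '[[0,0,1.5,0,0,0,1],[0,0,1,0,0,0,1],[0,0,1,0,0,0,1],[0,0,0,0,0,0,1]]'
```

```text
t: 9.22
ee_pos: [317.6, -189.4, 35.7]
orientation: [3.141, -0.005, 0.001]
ft_force: [-1.5, 0.9, 12.6]
width: 30.9
grasp_force: 30.1
```

```bash
python3 -m handwheel '[[0,0,-0.6,0,0,0,0.9],[0,0,0,0,0,0,0.6],[0,0,0,0,0,0,0.3],[0,0,0,0,0,0,0],[0,0,0,0,0,0,0],[0,0,-20,0,0,0,0],[0,0,-50,0,0,0,0],[0,0,-60,0,0,0,0],[0,0,-60,0,0,0,0],[0,0,0,0,0,0,0]]'
python3 - <<'E'
from h import *
c=np.array([574.6,3.5]);ya=.04
# camera view of jig D ends
plan([575,-10,250],Rt(ya),13)
im=grab('side','s5');grab('top','t5')
cv2.imwrite('pics/c5.png',np.hstack([cv2.resize(im['frame'][190:330,285:415],(520,560),interpolation=cv2.INTER_CUBIC)]))
E
```

```text
t: 10.48
ee_pos: [320.0, -190.9, 230.0]
orientation: [3.136, -0.005, 0.013]
ft_force: [0.3, 0.1, 0.5]
width: 87.8
grasp_force: 0.0
t 10.47 tcp [ 320.  -190.9  230. ] z [ 0.009 -0.005 -1.   ] w 87.8 F [0.3 0.1 0.5] turn/row [ 0.0009 -0.0002 -0.1242]
[19.6, -14.0, -1.4] [21.2, -11.4, -1.4] [22.4, -8.7, -1.4] [23.3, -5.9, -1.4] [23.9, -3.0, -1.4] [24.1, 0.0, -1.4] [23.9, 3.0, -1.4] [23.3, 5.9, -1.4] [22.4, 8.8, -1.5] [21.1, 11.5, -1.5] [19.6, 14.0, -1.5] [17.7, 16.3, -1.5] [15.5, 18.4, -1.5]
```

View pics/c5.png

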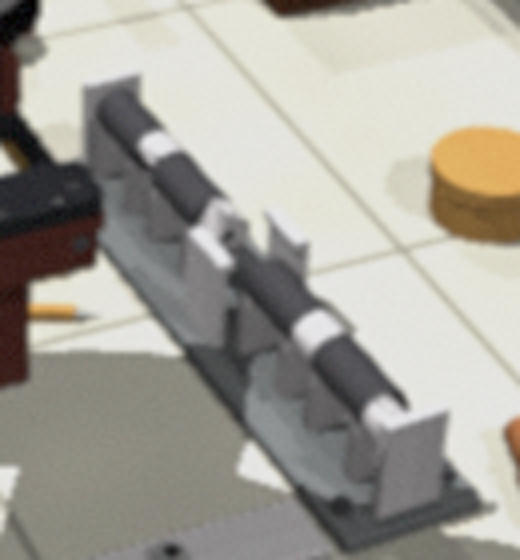

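All four bars are present, with bright D ends in the crop at (158,147), (215,215), (318,330) and (385,412). I'll look at them close up from the wrist.

```bash
python3 -m handwheel '[[19.5,-14,0,0,0,-0.124,0],[21,-11.5,0,0,0,-0.124,0],[22.5,-8.5,0,0,0,-0.124,0],[23.5,-6,0,0,0,-0.124,0],[24,-3,0,0,0,-0.124,0],[24,0,0,0,0,-0.124,0],[24,3,0,0,0,-0.124,0]]'>/dev/null;python3 -m handwheel '[[23.5,6,0,0,0,-0.124,0],[22.5,9,0,0,0,-0.124,0],[21,11.5,0,0,0,-0.124,0],[19.5,14,0,0,0,-0.124,0],[17.5,16.5,0,0,0,-0.124,0],[15.5,18.5,20,0,0,-0.124,0],[-45,0,30,0,0,0,0],[-45,0,30,0,0,0,0],[0,0,0,0,0,0,0],[0,0,0,0,0,0,0]]'
python3 - <<'E'
from h import *
im=grab('wrist','w6');f=im['frame'];plan([574,80,140],Rt(.04),4)
cv2.imwrite('pics/c6.png',cv2.resize(f[0:360,200:440],(533,800))[:600] if 0 else cv2.resize(f[0:360,220:420],(333,600)))
E
```

```text
t: 12.7
ee_pos: [576.0, -98.3, 144.2]
orientation: [-2.178, -2.26, 0.002]
ft_force: [0.2, 0.5, 0.7]
width: 88.0
grasp_force: 0.0
t 12.75 tcp [576.6 -98.  145.1] z [-0.001  0.    -1.   ] w 87.6 F [-0.2 -0.4  0.7] turn/row [-0.0003 -0.0001 -0.0004]
[44.5, 1.1, 1.3] [44.5, 1.1, 1.3] [44.5, 1.1, 1.3] [44.5, 1.1, 1.3]
```

```bash
python3 -m handwheel '[[62,0,0,0,0,0,0],[62,0,0,0,0,0,0],[58,0,0,0,0,0,0],[0,0,0,0,0,0,0],[0,0,0,0,0,0,0],[0,0,0,0,0,0,0]]'
python3 - <<'E'
from h import *
im=grab('wrist','w7');f=im['frame'];plan([574,80,140],Rt(.04),1)
a=cv2.resize(load('w6')['frame'][0:360,220:420],(333,600));b=cv2.resize(f[0:360,220:420],(333,600));cv2.imwrite('pics/c67.png',np.hstack([a,b]))
E
```

```text
t: 13.5
ee_pos: [570.1, 82.2, 146.0]
orientation: [2.18, 2.262, 0.0]
ft_force: [0.5, -0.6, 0.5]
width: 87.8
grasp_force: 0.0
t 13.55 tcp [570.1  82.  146. ] z [ 0. -0. -1.] w 87.8 F [-0.5 -0.9 -0.4] turn/row [ 0.0002  0.0001 -0.0036]
[-2.1, 3.8, 6.0]
```

View pics/c67.png

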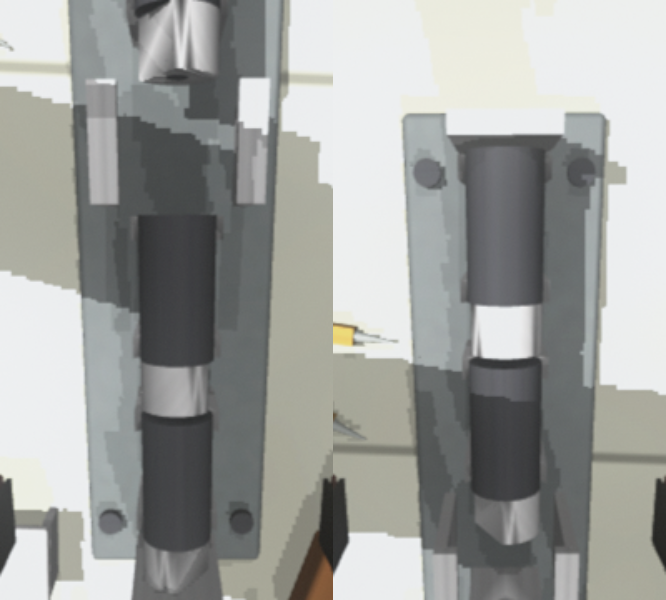

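Left panel shows bar3's D end at (175,390), bar4's at (175,570) and bar2's at (178,45). Right panel shows bar1's at (505,330) and bar2's at (505,520). I need them enlarged.

```bash
python3 - <<'E'
from h import *
a=load('w6')['frame'];b=load('w7')['frame']
def cr(f,u,v): return cv2.resize(f[v-30:v+30,u-40:u+40],(400,300),interpolation=cv2.INTER_CUBIC)
# panel px -> native: u=220+px*.6, v=py*.6
cv2.imwrite('pics/c8.png',np.vstack([np.hstack([cr(b,323,200),cr(b,323,312)]),np.hstack([cr(a,326,235),cr(a,326,338)])]))
E
```

```text
(no output)
```

View pics/c8.png

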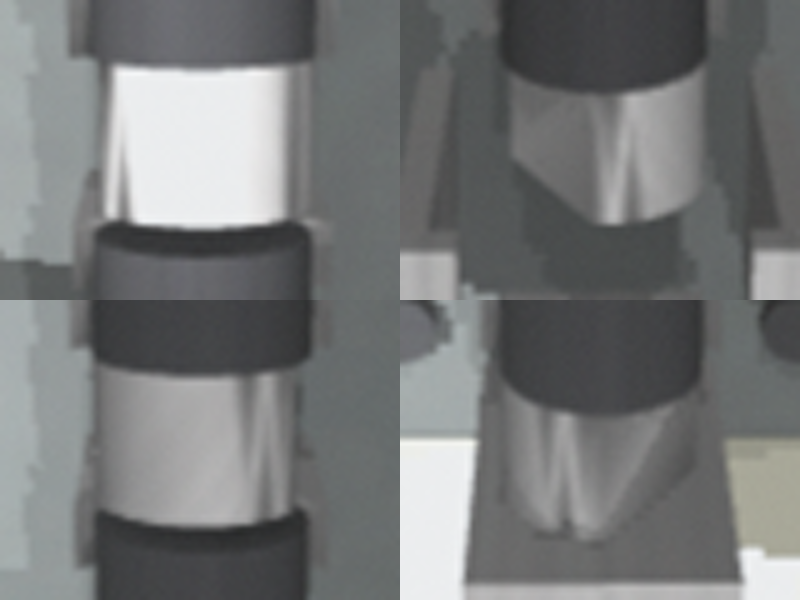

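The end outlines show bar2's chord on the left (-x) and bar4's on the right (+x). Bars 1 and 3 are ambiguous, so I'll tilt the camera to see the step faces from -y.

```bash
python3 -m handwheel '[[-41,4,0,0,0,0,0],[-41,0,0,0,0,0,0],[0,0,0,0,0.16,0,0],[0,0,0,0,0.16,0,0],[0,0,0,0,0.16,0,0],[0,0,0,0,0.16,0,0],[0,0,0,0,0.16,0,0],[0,0,0,0,0,0,0],[0,0,0,0,0,0,0]]'
python3 - <<'E'
from h import *
im=grab('wrist','w9');o=sensors.get_obs();print(Ro.from_rotvec(o['orientation']).as_matrix().round(3),o['qpos'].round(2))
c=np.array([574.6,3.5]);Yj=np.array([-.04,1])
print([proj(im,[*(c+Yj*y),73]).round(0) for y in(123,103,44,24)])
E
```

```text
t: 14.68
ee_pos: [577.1, 0.8, 145.8]
orientation: [-1.715, -1.78, -0.722]
ft_force: [0.3, -0.5, 0.0]
width: 87.8
grasp_force: 0.0
[[-0.027  0.999 -0.027]
 [ 0.698  0.038  0.715]
 [ 0.715  0.001 -0.699]] [-0.38  0.65  1.71  0.75  1.27 -0.83]
[array([317., 188.]), array([317., 208.]), array([317., 277.]), array([317., 304.])]
```

```bash
python3 -m handwheel '[[-36,0,-37,0,0,0,0],[-36,0,-37,0,0,0,0],[-36,0,-37,0,0,0,0],[-36,0,-37,0,0,0,0],[0,0,0,0,0,0,0],[0,0,0,0,0,0,0]]'
python3 - <<'E'
from h import *
im=grab('wrist','w10');a=load('w9')
c=np.array([574.6,3.5]);Yj=np.array([-.04,1])
def cr(im,y):
    u,v=proj(im,[*(c+Yj*y),70]).round().astype(int);print(y,u,v)
    return cv2.resize(im['frame'][v-30:v+30,u-40:u+40],(400,300),interpolation=cv2.INTER_CUBIC)
cv2.imwrite('pics/c10.png',np.vstack([np.hstack([cr(a,113),cr(a,34)]),np.hstack([cr(im,-90),cr(im,-169)])]))
print(sensors.get_obs()['ee_pos'])
E
```

```text
t: 15.48
ee_pos: [585.1, -203.8, 146.2]
orientation: [-1.712, -1.78, -0.723]
ft_force: [0.1, 0.9, 0.3]
width: 87.5
grasp_force: 0.0
113 317 200
34 317 292
-90 318 199
-169 318 290
[ 585.00318311 -203.27255283  146.1614378 ]
```

View pics/c10.png

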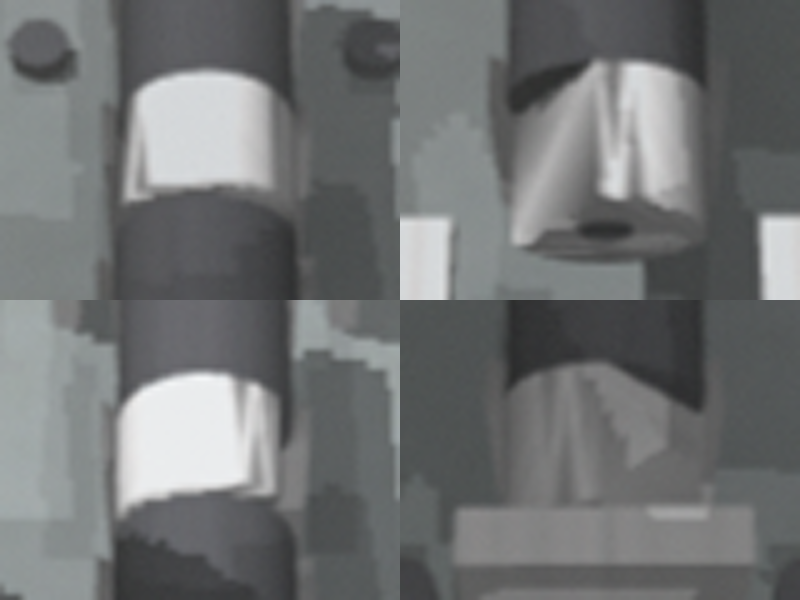

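Now the steps are clear, and each upper flat edge sits as follows:
- **bar2:** at centre, flat about 53° to the left.
- **bar4:** at centre, flat about 52° to the right.
- **bar1:** left at 135/207, about 109° to the left.
- **bar3:** right at 275/207, about 104° to the right.

I'll start with bar4.

```bash
cat >> h.py <<'E'
C=np.array([575.4,3.0]);YAW=.04;YB={1:151,2:72,3:-52,4:-131}
def bar(i,tilt,back,n):
    R=Rt(YAW,tilt);G=np.array([C[0]-np.sin(YAW)*YB[i],C[1]+np.cos(YAW)*YB[i],58])
    plan(G+R[:,2]*(ctrl.grasp_offset-back),R,n)
E
python3 - <<'E'
from h import *
bar(4,.454,75,7)
E
```

```text
t 15.53 tcp [ 585.  -203.3  146.2] z [-0.029  0.716 -0.697] w 88.0 F [ 1.  -0.   0.9] turn/row [ 0.0613 -0.1122  0.0259]
[3.7, 3.3, 11.5] [5.0, 3.9, 10.8] [6.3, 4.4, 9.9] [7.5, 4.8, 8.8] [8.5, 5.1, 7.6] [9.4, 5.3, 6.3] [10.2, 5.4, 4.9]
```

```bash
python3 -m handwheel '[[3.5,3.5,11.5,0.061,-0.112,0.026,0],[5,4,11,0.061,-0.112,0.026,0],[6.5,4.5,10,0.061,-0.112,0.026,0],[7.5,5,9,0.061,-0.112,0.026,0],[8.5,5,7.5,0.061,-0.112,0.026,0],[9.5,5.5,6.5,0.061,-0.112,0.026,0],[10,5.5,5,0.061,-0.112,0.026,0],[0,0,0,0,0,0,0],[0,0,0,0,0,0,0]]'
python3 - <<'E'
from h import *
bar(4,.454,0,3)
E
```

```text
t: 16.65
ee_pos: [605.9, -127.4, 107.6]
orientation: [-1.935, -2.01, 0.459]
ft_force: [-0.0, -0.4, 0.5]
width: 87.6
grasp_force: 0.0
t 16.65 tcp [ 605.9 -127.4  107.6] z [-0.436 -0.014 -0.9  ] w 87.6 F [-0.  -0.4  0.5] turn/row [ 0.0008 -0.0012 -0.0003]
[0.1, -0.4, 24.8] [0.1, -0.4, 24.8] [0.1, -0.3, 24.8]
```

```bash
python3 -m handwheel '[[0,-1,30,0,0,0,0.1],[0,0,30,0,0,0,0.3],[0,0,14.5,0,0,0,0.4],[0,0,0,0,0,0,0.55],[0,0,0,0,0,0,0.8],[0,0,0,0,0,0,1],[0,0,0,0,0,0,1],[0,0,0,0,0,0,1]]'
```

```text
t: 17.65
ee_pos: [573.3, -129.6, 41.7]
orientation: [-1.937, -2.01, 0.46]
ft_force: [-0.8, -0.4, 6.5]
width: 29.1
grasp_force: 30.0
```

```bash
python3 -m handwheel '[[0,2.2,-0.1,-0.114,0,0,1],[0,2.2,-0.1,-0.114,0,0,1],[0,2.2,-0.1,-0.114,0,0,1],[0,2.2,-0.1,-0.114,0,0,1],[0,2.2,-0.1,-0.114,0,0,1],[0,2.2,-0.1,-0.114,0,0,1],[0,2.2,-0.1,-0.114,0,0,1],[0,2.2,-0.1,-0.114,0,0,1],[0,0,0,0,0,0,1],[0,0,0,0,0,0,1]]'
```

```text
t: 18.9
ee_pos: [588.2, -124.7, 41.0]
orientation: [1.975, 2.057, 0.426]
ft_force: [-24.3, -15.5, 22.6]
width: 29.5
grasp_force: 30.0
```

```bash
python3 -m handwheel '[[0,0,0,0,0,0,0.7],[0,0,0,0,0,0,0.3],[0,0,0,0,0,0,0],[0,0,0,0,0,0,0],[0,0,-25,0,0,0,0],[0,0,-30,0,0,0,0],[0,0,-20,0,0,0,0],[0,0,0,0,0,0,0]]'
python3 - <<'E'
from h import *
bar(4,-.454,75,1);bar(3,.454,75,10)
E
```

```text
t: 19.9
ee_pos: [562.8, -125.3, 110.9]
orientation: [1.972, 2.059, 0.431]
ft_force: [-0.4, -0.1, 0.6]
width: 87.8
grasp_force: 0.0
t 19.90 tcp [ 562.8 -125.3  110.9] z [ 0.384  0.035 -0.923] w 87.8 F [-0.4 -0.1  0.6] turn/row [-0.059  -0.02   -0.0019]
[-3.3, -7.3, -0.6] 
t 19.90 tcp [ 562.8 -125.3  110.9] z [ 0.384  0.035 -0.923] w 87.8 F [-0.4 -0.1  0.6] turn/row [ 0.0849 -0.0019  0.0007]
[7.5, 3.8, 2.0] [7.5, 4.0, 1.6] [7.5, 4.1, 1.3] [7.6, 4.2, 0.9] [7.6, 4.2, 0.6] [7.6, 4.3, 0.2] [7.6, 4.3, -0.2] [7.6, 4.2, -0.6] [7.6, 4.1, -0.9] [7.6, 4.0, -1.3]
```

```bash
python3 -m handwheel '[[7.5,4,2,0.085,-0.002,0,0],[7.5,4,1.5,0.085,-0.002,0,0],[7.5,4,1.5,0.085,-0.002,0,0],[7.5,4,1,0.085,-0.002,0,0],[7.5,4,0.5,0.085,-0.002,0,0],[7.5,4.5,0,0.085,-0.002,0,0],[7.5,4.5,0,0.085,-0.002,0,0],[7.5,4,-0.5,0.085,-0.002,0,0],[7.5,4,-1,0.085,-0.002,0,0],[7.5,4,-1,0.085,-0.002,0,0]]' >/dev/null;python3 -m handwheel '[[0,0,0,0,0,0,0],[0,0,0,0,0,0,0]]'
python3 - <<'E'
from h import *
bar(3,.454,0,3)
E
```

```text
t: 21.4
ee_pos: [600.3, -48.2, 105.9]
orientation: [-1.923, -2.017, 0.468]
ft_force: [0.1, 0.2, -0.3]
width: 87.6
grasp_force: 0.0
t 21.40 tcp [600.3 -48.2 105.9] z [-0.441 -0.02  -0.897] w 87.6 F [ 0.1  0.2 -0.3] turn/row [-0.0012  0.0007  0.0024]
[0.1, 0.2, 23.9] [0.1, 0.2, 23.9] [0.1, 0.2, 23.9]
```

```bash
python3 -m handwheel '[[0,0.5,30,0,0,0.007,0.1],[0,0,29,0,0,0,0.3],[0,0,13,0,0,0,0.4],[0,0,0,0,0,0,0.55],[0,0,0,0,0,0,0.8],[0,0,0,0,0,0,1],[0,0,0,0,0,0,1],[0,0,0,0,0,0,1]]'
python3 -m handwheel '[[0,1.4,0,-0.075,0,0,1],[0,1.4,0,-0.075,0,0,1],[0,1.4,0,-0.075,0,0,1],[0,1.4,0,-0.075,0,0,1],[0,1.4,0,-0.075,0,0,1],[0,1.4,0,-0.075,0,0,1],[0,1.4,0,-0.075,0,0,1],[0,1.4,0,-0.075,0,0,1],[0,1.4,0,-0.075,0,0,1],[0,1.4,0,-0.075,0,0,1]]'>/dev/null;python3 -m handwheel '[[0,1.4,0,-0.075,0,0,1],[0,1.4,0,-0.075,0,0,1],[0,0,0,0,0,0,1],[0,0,0,0,0,0,1]]'
python3 - <<'E'
from h import *
bar(3,-.454,0,1)
E
```

```text
t: 22.4
ee_pos: [570.4, -49.8, 42.9]
orientation: [-1.933, -2.012, 0.47]
ft_force: [2.0, -1.4, 7.1]
width: 29.4
grasp_force: 30.0
t: 24.15
ee_pos: [584.4, -47.1, 42.4]
orientation: [1.966, 2.054, 0.428]
ft_force: [-9.8, -4.4, 9.8]
width: 29.1
grasp_force: 30.0
t 24.15 tcp [584.4 -47.1  42.4] z [ 0.388  0.029 -0.921] w 29.1 F [-9.8 -4.4  9.8] turn/row [-0.0545 -0.0131  0.0009]
[-1.6, 0.7, 1.6]
```

```bash
python3 -m handwheel '[[0,0,0,0,0,0,0.7],[0,0,-0.5,0,0,0,0.4],[0,0,0,0,0,0,0.4],[0,-1.8,0,0.1,0,0,0.4],[0,-1.8,0,0.1,0,0,0.4],[0,-1.8,0,0.1,0,0,0.4],[0,-1.8,0,0.1,0,0,0.4],[0,-1.8,0,0.1,0,0,0.4],[0,-1.8,0,0.1,0,0,0.4],[0,-1.8,0,0.1,0,0,0.4]]'>/dev/null; python3 -m handwheel '[[0,-1.8,0,0.1,0,0,0.4],[0,-0.9,0,0.05,0,0,0.4],[0,0,0,0,0,0,0.4],[0,0,0,0,0,0,0.4]]'
python3 - <<'E'
from h import *
bar(3,.454,0,1)
E
```

```text
t: 25.9
ee_pos: [572.7, -44.0, 42.3]
orientation: [-1.932, -2.046, 0.406]
ft_force: [-0.4, -0.1, -0.4]
width: 52.6
grasp_force: 0.0
t 25.90 tcp [572.7 -44.   42.3] z [-0.402 -0.001 -0.916] w 52.6 F [-0.4 -0.1 -0.4] turn/row [ 0.0412 -0.0143  0.0202]
[-5.2, -3.0, 2.4]
```

```bash
python3 -m handwheel '[[-5,-3.5,2,0.066,-0.014,0.02,0.4],[0,0,0,0,0,0,0.4],[0,0,0,0,0,0,0.6],[0,0,0,0,0,0,0.8],[0,0,0,0,0,0,1],[0,0,0,0,0,0,1],[0,0,0,0,0,0,1]]'
python3 -m handwheel '[[0,1.5,0,-0.08,0,0,1],[0,1.5,0,-0.08,0,0,1],[0,1.5,0,-0.08,0,0,1],[0,1.5,0,-0.08,0,0,1],[0,1.5,0,-0.08,0,0,1],[0,1.5,0,-0.08,0,0,1],[0,1.5,0,-0.08,0,0,1],[0,1.5,0,-0.08,0,0,1],[0,1.5,0,-0.08,0,0,1],[0,1.5,0,-0.08,0,0,1]]'>/dev/null;python3 -m handwheel '[[0,1.5,0,-0.08,0,0,1],[0,1.5,0,-0.08,0,0,1],[0,0.8,0,-0.04,0,0,1],[0,0,0,0,0,0,1]]'
python3 - <<'E'
from h import *
bar(3,-.48,0,1)
E
```

```text
t: 26.78
ee_pos: [569.5, -49.2, 42.1]
orientation: [-1.918, -1.997, 0.487]
ft_force: [1.3, -0.2, 0.9]
width: 29.4
grasp_force: 30.0
t: 28.52
ee_pos: [585.3, -43.5, 41.5]
orientation: [1.95, 2.038, 0.474]
ft_force: [-13.4, -11.1, 13.9]
width: 29.3
grasp_force: 30.0
t 28.52 tcp [585.3 -43.5  41.5] z [ 0.419  0.043 -0.907] w 29.3 F [-13.4 -11.1  13.9] turn/row [-0.0458 -0.0257 -0.0022]
[-5.1, 0.6, 0.2]
```

```bash
python3 -m handwheel '[[-2,0,0,0,-0.013,0,1],[-2,0,0,0,-0.013,0,1],[-2,0,0,0,0,0,1],[0,0,0,0,0,0,1],[0,0,0,0,0,0,0.7],[0,0,0,0,0,0,0.3],[0,0,0,0,0,0,0.1],[0,0,-25,0,0,0,0],[0,0,-30,0,0,0,0],[0,0,-20,0,0,0,0]]'
python3 - <<'E'
from h import *
bar(3,-.48,75,1)
bar(2,-.454,75,4)
E
```

```text
t: 29.78
ee_pos: [557.3, -50.8, 112.5]
orientation: [1.945, 2.03, 0.452]
ft_force: [0.4, 0.7, 0.2]
width: 75.8
grasp_force: 0.0
t 29.77 tcp [557.3 -50.8 112.5] z [ 0.418  0.024 -0.908] w 75.8 F [0.4 0.7 0.2] turn/row [-0.0475 -0.007   0.0011]
[1.0, -7.1, 1.8] 
t 29.77 tcp [557.3 -50.8 112.5] z [ 0.418  0.024 -0.908] w 75.8 F [0.4 0.7 0.2] turn/row [-0.0054 -0.0017  0.0003]
[31.3, -1.4, 0.6] [31.3, -1.4, 0.6] [31.3, -1.4, 0.5] [31.3, -1.4, 0.5]
```

```bash
python3 -m handwheel '[[31,-1.5,0.5,-0.005,-0.002,0,0],[31,-1.5,0.5,-0.005,-0.002,0,0],[31,-1.5,0.5,-0.005,-0.002,0,0],[31,-1.5,0.5,-0.005,-0.002,0,0],[0,0,0,0,0,0,0],[0,0,0,0,0,0,0]]'>/dev/null
python3 - <<'E'
from h import *
bar(2,-.454,0,3)
E
```

```text
t 30.52 tcp [547.8  67.2 107.6] z [ 0.434  0.017 -0.901] w 87.6 F [ 1.2 -0.5  0.2] turn/row [-0.0015  0.0001  0.0005]
[2.3, 0.4, 24.7] [2.3, 0.3, 24.7] [2.3, 0.3, 24.7]
```

```bash
python3 -m handwheel '[[4,1,30,0,0,0,0.1],[3,0,30,0,0,0,0.3],[0,0,14,0,0,0,0.4],[0,0,0,0,0,0,0.55],[0,0,0,0,0,0,0.8],[0,0,0,0,0,0,1],[0,0,0,0,0,0,1],[0,0,0,0,0,0,1]]'
python3 -m handwheel '[[-0.3,-1.5,0,0.08,-0.002,0,1],[-0.3,-1.5,0,0.08,-0.002,0,1],[-0.3,-1.5,0,0.08,-0.002,0,1],[-0.3,-1.5,0,0.08,-0.002,0,1],[-0.3,-1.5,0,0.08,-0.002,0,1],[-0.3,-1.5,0,0.08,-0.002,0,1],[-0.3,-1.5,0,0.08,-0.002,0,1],[-0.3,-1.5,0,0.08,-0.002,0,1],[-0.3,-1.5,0,0.08,-0.002,0,1],[-0.3,-1.5,0,0.08,-0.002,0,1]]'>/dev/null;python3 -m handwheel '[[-0.3,-1.5,0,0.08,-0.002,0,1],[-0.3,-1.5,0,0.08,-0.002,0,1],[0,0,0,0,0,0,1],[0,0,0,0,0,0,1]]'
python3 - <<'E'
from h import *
bar(2,.474,0,1)
E
```

```text
t: 31.52
ee_pos: [578.9, 77.3, 50.4]
orientation: [1.952, 2.026, 0.412]
ft_force: [-16.9, 0.5, 2.1]
width: 29.7
grasp_force: 30.0
t: 33.28
ee_pos: [568.7, 73.9, 52.8]
orientation: [-1.922, -1.97, 0.562]
ft_force: [0.7, 0.4, -3.0]
width: 29.2
grasp_force: 30.0
t 33.27 tcp [568.7  73.9  52.8] z [-0.495 -0.049 -0.867] w 29.2 F [ 0.7  0.4 -3. ] turn/row [-0.046   0.0301 -0.0227]
[1.3, 1.6, 12.2]
```

Bar 2 was gripped about 9 mm high, so it is now about 3 mm off its seat. I'll lower it and release.

```bash
python3 -m handwheel '[[0,0.3,1.3,0,0,0,1],[0,0.2,1.3,0,0,0,1],[0,0,0,0,0,0,1],[0,0,0,0,0,0,1]]'; python3 -m handwheel '[[0,0,0,0,0,0,0.9],[0,0,0,0,0,0,0.7],[0,0,0,0,0,0,0.4],[0,0,0,0,0,0,0.1],[0,0,-25,0,0,0,0],[0,0,-30,0,0,0,0],[0,0,0,0,0,0,0]]'
python3 - <<'E'
from h import *
im=grab('side','s12');cv2.imwrite('pics/c12.png',cv2.resize(im['frame'][190:330,285:415],(520,560),interpolation=cv2.INTER_CUBIC))
bar(1,-.47,75,12)
E
```

```text
t: 33.78
ee_pos: [568.0, 73.9, 50.5]
orientation: [-1.921, -1.969, 0.564]
ft_force: [-1.5, -0.5, -3.6]
width: 29.3
grasp_force: 30.0
t: 34.65
ee_pos: [597.9, 76.8, 99.8]
orientation: [-1.925, -1.972, 0.559]
ft_force: [0.0, -0.1, 0.1]
width: 75.8
grasp_force: 0.0
t 34.70 tcp [596.2  76.6  98.5] z [-0.494 -0.05  -0.868] w 80.2 F [-1.  -0.9 -0.8] turn/row [-0.0824  0.0033 -0.0006]
[6.5, -4.1, 1.1] [6.5, -4.2, 0.8] [6.5, -4.2, 0.5] [6.5, -4.3, 0.2] [6.5, -4.3, -0.2] [6.5, -4.2, -0.5] [6.5, -4.2, -0.8] [6.5, -4.1, -1.1] [6.5, -4.0, -1.5] [6.5, -3.8, -1.8] [6.5, -3.7, -2.0] [6.5, -3.5, -2.3]
```

View pics/c12.png

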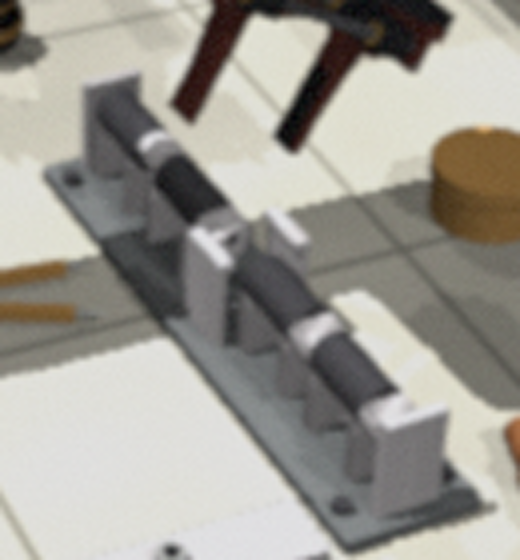

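All bars are seated. Next is bar 1.

```bash
python3 -m handwheel '[[6.5,-4,-2,-0.082,0.003,0,0],[6.5,-4,-2,-0.082,0.003,0,0],[6.5,-4,0.5,-0.082,0.003,0,0],[6.5,-4.5,0,-0.082,0.003,0,0],[6.5,-4.5,0,-0.082,0.003,0,0],[6.5,-4,-0.5,-0.082,0.003,0,0]]'>/dev/null;python3 -m handwheel '[[6.5,-4,-1,-0.082,0.003,0,0],[6.5,-4,-1,-0.082,0.003,0,0],[6.5,-4,-1.5,-0.082,0.003,0,0],[6.5,-4,-2,-0.082,0.003,0,0],[6.5,-3.5,-2,-0.082,0.003,0,0],[6.5,-3.5,-2,-0.082,0.003,0,0],[0,0,0,0,0,0,0],[0,0,0,0,0,0,0]]'
python3 - <<'E'
from h import *
bar(1,-.47,0,4)
E
```

```text
t: 36.45
ee_pos: [548.4, 150.5, 112.4]
orientation: [1.941, 2.005, 0.445]
ft_force: [0.2, 0.7, -0.6]
width: 87.7
grasp_force: 0.0
t 36.45 tcp [548.4 150.5 112.4] z [ 0.431  0.005 -0.902] w 87.7 F [ 0.2  0.7 -0.6] turn/row [-0.006   0.0032 -0.0011]
[0.9, -1.0, 19.2] [0.8, -1.1, 19.2] [0.8, -1.2, 19.2] [0.7, -1.3, 19.2]
```

```bash
python3 -m handwheel '[[1,-1,19,-0.006,0.003,0,0.1],[1,-1,19,-0.006,0.003,0,0.2],[1,-1,19,-0.006,0.003,0,0.3],[0.5,-1,19,-0.006,0.003,0,0.4],[0,0,0,0,0,0,0.4],[0,0,0,0,0,0,0.4]]'
python3 - <<'E'
from h import *
bar(1,-.47,0,1)
E
```

```text
t: 37.2
ee_pos: [579.5, 154.6, 44.5]
orientation: [1.925, 2.001, 0.478]
ft_force: [-0.7, 0.6, 0.0]
width: 52.8
grasp_force: 0.0
t 37.20 tcp [579.5 154.6  44.5] z [ 0.452  0.017 -0.892] w 52.8 F [-0.7  0.6  0. ] turn/row [-0.0005  0.0015 -0.0008]
[-0.3, -3.0, 2.0]
```

```bash
python3 -m handwheel '[[0,-3,2.5,0,0,0,0.4],[0,0,0,0,0,0,0.55],[0,0,0,0,0,0,0.8],[0,0,0,0,0,0,1],[0,0,0,0,0,0,1],[0,0,0,0,0,0,1]]'
python3 -m handwheel '[[-0.3,-1.6,0,0.082,-0.002,0,1],[-0.3,-1.6,0,0.082,-0.002,0,1],[-0.3,-1.6,0,0.082,-0.002,0,1],[-0.3,-1.6,0,0.082,-0.002,0,1],[-0.3,-1.6,0,0.082,-0.002,0,1],[-0.3,-1.6,0,0.082,-0.002,0,1],[-0.3,-1.6,0,0.082,-0.002,0,1],[-0.3,-1.6,0,0.082,-0.002,0,1],[-0.3,-1.6,0,0.082,-0.002,0,1],[-0.3,-1.6,0,0.082,-0.002,0,1]]'>/dev/null;python3 -m handwheel '[[-0.3,-1.6,0,0.082,-0.002,0,1],[-0.3,-1.6,0,0.082,-0.002,0,1],[0,0,0,0,0,0,1],[0,0,0,0,0,0,1]]'
python3 - <<'E'
from h import *
bar(1,.474,0,1)
E
```

```text
t: 37.95
ee_pos: [577.5, 155.2, 41.7]
orientation: [1.931, 2.001, 0.475]
ft_force: [-6.1, 1.4, 2.3]
width: 29.3
grasp_force: 30.0
t: 39.7
ee_pos: [569.8, 148.8, 45.4]
orientation: [-2.021, -2.039, 0.432]
ft_force: [-1.2, 25.7, 20.6]
width: 29.9
grasp_force: 37.7
t 39.70 tcp [569.8 148.8  45.4] z [-0.37  -0.041 -0.928] w 29.9 F [-1.2 25.7 20.6] turn/row [ 0.0939  0.0249 -0.0374]
[5.0, -6.9, 6.9]
```

```bash
python3 -m handwheel '[[2,0,0,0,0,0,1],[2,0,0,0,0,0,1],[0,0,0,0,0,0,0.7],[0,0,0,0,0,0,0.4],[0,0,0,0,0,0,0.4],[0.2,1.8,0,-0.1,0,0,0.4],[0.2,1.8,0,-0.1,0,0,0.4],[0.2,1.8,0,-0.1,0,0,0.4],[0.2,1.8,0,-0.1,0,0,0.4],[0.2,1.8,0,-0.1,0,0,0.4]]'; python3 -m handwheel '[[0.2,1.8,0,-0.1,0,0,0.4],[0.2,1.8,0,-0.1,0,0,0.4],[0.2,1.8,0,-0.1,0,0,0.4],[0.2,1.8,0,-0.1,0,0,0.4],[0,0,0,0,0,0,0.4],[0,0,0,0,0,0,0.4]]'
python3 - <<'E'
from h import *
bar(1,-.53,0,1)
E
```

```text
t: 40.95
ee_pos: [576.0, 146.6, 40.0]
orientation: [2.115, 2.161, 0.076]
ft_force: [1.1, -1.0, -0.9]
width: 52.9
grasp_force: 0.0
t: 41.7
ee_pos: [577.6, 140.0, 39.6]
orientation: [1.942, 1.985, 0.347]
ft_force: [-26.6, 9.8, 8.6]
width: 52.7
grasp_force: 13.2
t 41.70 tcp [577.6 140.   39.6] z [ 0.406 -0.063 -0.912] w 52.7 F [-26.6   9.8   8.6] turn/row [-0.1139  0.0789  0.0034]
[14.1, 2.6, -2.5]
```

```bash
python3 -m handwheel '[[4,1,-1,0,0,0,0.4],[5,1,-1,0,0.04,0,0.4],[5,0.5,-0.5,0,0.04,0,0.4],[0,0,0,-0.06,0,0,0.4],[0,0,0,-0.06,0,0,0.4],[0,0,0,0,0,0,0.4],[0,0,0,0,0,0,0.4]]'
python3 - <<'E'
from h import *
bar(1,-.53,0,1);print(sensors.get_obs()['qpos'].round(2))
E
```

```text
t: 42.58
ee_pos: [589.4, 153.4, 53.2]
orientation: [1.915, 1.987, 0.486]
ft_force: [-7.0, -0.9, 0.1]
width: 52.6
grasp_force: 3.3
t 42.58 tcp [589.4 153.4  53.2] z [ 0.467  0.011 -0.884] w 52.6 F [-7.  -0.9  0.1] turn/row [-0.0442  0.0076 -0.001 ]
[1.3, -14.6, 5.0] 
[ 0.3   0.56  2.07 -1.28  0.13  1.51]
```

The arm is near its wrist limit (q4=-1.28, q5=0.13) when leaning towards the base, so I'll back out and work bar 1 with the tool leaning outward.

```bash
python3 -m handwheel '[[0,-4,0,0,0,0,0.3],[0,-4,0,0,0,0,0.2],[0,-4,0,0,0,0,0],[0,0,-15,0,0,0,0],[0,0,-30,0.08,0,0,0],[0,0,-30,0.08,0,0,0],[0,0,-10,0.08,0,0,0],[0,0,0,0.08,0,0,0],[0,0,0,0.08,0,0,0],[0,0,0,0,0,0,0]]'
python3 - <<'E'
from h import *
c=C
# view pose: tilted camera pose TCP at y 0 as before
R=Rt(YAW)@Ro.from_rotvec([0,.8,0]).as_matrix()
print(sensors.get_obs()['qpos'].round(2))
plan([577,0,160],R,10)
E
```

```text
t: 43.82
ee_pos: [567.2, 144.6, 102.2]
orientation: [2.086, 2.128, 0.166]
ft_force: [1.1, 0.4, 0.4]
width: 87.7
grasp_force: 0.0
[ 0.27  0.47  1.92 -0.15  0.58  0.37]
t 43.83 tcp [567.2 144.6 102.2] z [ 0.188 -0.03  -0.982] w 87.7 F [1.1 0.4 0.4] turn/row [0.0187 0.0834 0.0057]
[-14.7, 1.7, -5.1] [-14.2, 1.7, -6.3] [-13.6, 1.6, -7.5] [-12.9, 1.6, -8.6] [-12.1, 1.5, -9.7] [-11.3, 1.3, -10.7] [-10.3, 1.2, -11.6] [-9.3, 1.0, -12.5] [-8.3, 0.8, -13.2] [-7.1, 0.6, -13.9]
```

```bash
python3 -m handwheel '[[-14.5,1.5,-5,0.019,0.083,0.006,0],[-14,1.5,-6,0.019,0.083,0.006,0],[-13.5,1.5,-7.5,0.019,0.083,0.006,0],[-13,1.5,-8.5,0.019,0.083,0.006,0],[-12,1.5,-9.5,0.019,0.083,0.006,0],[-11.5,1.5,-10.5,0.019,0.083,0.006,0],[-10.5,1,-11.5,0.019,0.083,0.006,0],[-9.5,1,-12.5,0.019,0.083,0.006,0],[-8.5,1,-13,0.019,0.083,0.006,0],[-7,0.5,-14,0.019,0.083,0.006,0]]'>/dev/null;python3 -m handwheel '[[0,0,0,0,0,0,0],[0,0,0,0,0,0,0]]'; python3 -c "
from h import *
grab('wrist','w13')"; python3 -m handwheel '[[-36,0,-37,0,0,0,0],[-36,0,-37,0,0,0,0],[-36,0,-37,0,0,0,0],[-36,0,-37,0,0,0,0],[0,0,0,0,0,0,0],[0,0,0,0,0,0,0]]'
python3 - <<'E'
from h import *
im=grab('wrist','w14');a=load('w13')
Yj=np.array([-.04,1])
def cr(im,y):
    u,v=proj(im,[*(C+Yj*y),70]).round().astype(int);print(y,u,v)
    return cv2.resize(im['frame'][v-30:v+30,u-40:u+40],(400,300),interpolation=cv2.INTER_CUBIC)
cv2.imwrite('pics/c14.png',np.vstack([np.hstack([cr(a,113),cr(a,34)]),np.hstack([cr(im,-90),cr(im,-169)])]))
E
```

```text
t: 45.32
ee_pos: [574.0, 0.5, 157.6]
orientation: [-1.717, -1.777, -0.711]
ft_force: [0.3, -0.1, -0.3]
width: 87.8
grasp_force: 0.0
t: 46.12
ee_pos: [582.5, -204.8, 158.8]
orientation: [-1.714, -1.777, -0.713]
ft_force: [-0.3, -0.2, 0.8]
width: 87.9
grasp_force: 0.0
113 323 208
34 324 298
-90 323 207
-169 323 296
```

View pics/c14.png

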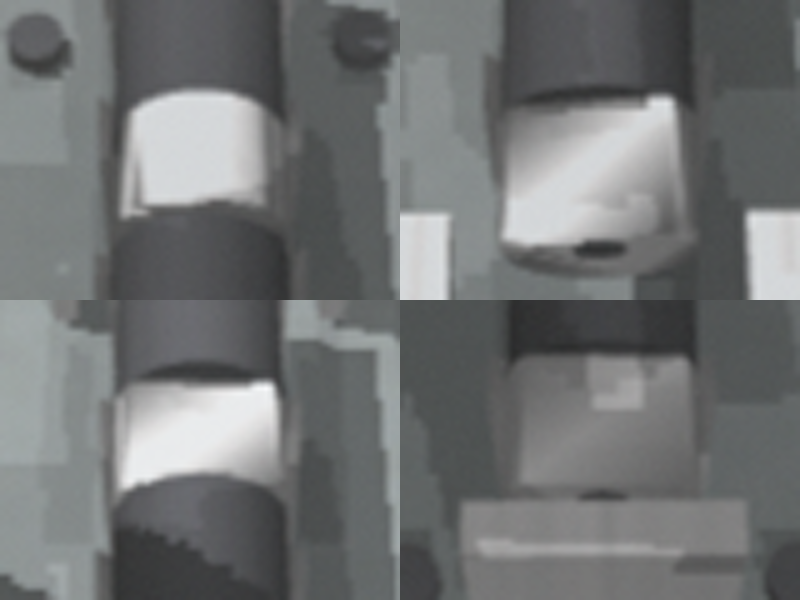

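Bars 2, 3 and 4 show nearly level flats. Their chords are bar2 (508,105)-(675,95), bar3 (120,390)-(275,380) and bar4 (515,358)-(690,355). Bar1 still shows its flat edge on the left, near x=140. I'll check bar 1 and the chord slopes numerically.

```bash
python3 - <<'E'
from h import *
np.set_printoptions(linewidth=250)
for n in('w9','w13'):
    im=load(n);g=cv2.cvtColor(im['frame'],cv2.COLOR_BGR2GRAY)
    for y in (128,118,113,108):
        u,v=proj(im,[*(C+np.array([-.04,1])*y),72]).round().astype(int)
        print(n,y,u,v,g[v,u-22:u+23])
    for n2,y in (('w13',34),('w14',-90),('w14',-169)):
        pass
E
```

```text
w9 128 318 184 [129 131 127 119 100  76  76  80  83  85  87  87  89  98 110 124 138 148 153 157 164 173 174 173 166 158 150 137 125 110  90  80  75  71  71  67  64  61  58  78  95  93  92  92  94]
w9 118 318 194 [125 112 101  95  75  70 105 151 184 202 214 214 216 214 215 213 214 214 214 215 214 214 215 215 214 214 214 214 214 209 204 196 187 177 157 128 109 109 106  93  89  92  94  94  92]
w9 113 318 199 [124 116 104  96  85  96 129 175 181 172 199 214 214 214 215 216 214 214 214 214 214 214 215 215 215 214 214 214 211 207 200 193 188 180 163 134 112 111 107  99 100 107 105  98  93]
w9 108 318 204 [127 114  90  85  86 109 153 178 159 145 184 210 215 216 215 214 215 214 216 216 215 215 214 214 215 215 214 214 213 209 202 196 188 180 166 138 114 109 107 100 102 107 105  94  92]
w13 128 323 192 [130 129 124 120 107  83  75  78  82  83  87  89  89  91  95  95  94  94  95  94  94  91  90  90  91  89  88  86  84  80  81  77  74  73  68  67  62  59  70  86  93  93  93  93  93]
w13 118 323 202 [128 116 100  96  81  71  88 127 179 211 216 214 215 214 214 213 215 214 213 214 214 215 214 214 214 214 214 215 213 207 200 192 182 165 138 112 108 101  80  82  95  96  95  91  92]
w13 113 323 207 [129 117 106  95  78  71 102 153 188 201 208 213 215 214 214 214 214 215 214 214 214 213 213 215 213 214 213 214 212 206 201 195 184 169 143 114 107 108 102 102 106 104  90  80  79]
w13 108 323 212 [126 117  93  86  83  90 128 176 178 162 191 213 214 214 214 213 214 213 215 214 214 214 214 214 214 214 213 214 211 205 197 190 183 172 151 120  99  94  89  85  88  84  83  79  80]
```

Bar 1's orientation is unchanged because the off-centre open fingers dragged it back. I'll redo it in two grips, from -0.25 to +0.7 rad of tilt, backing right off in between.

```bash
python3 - <<'E'
from h import *
bar(1,-.25,90,12)
E
```

```text
t 46.17 tcp [ 582.5 -204.4  158.8] z [-0.034  0.714 -0.699] w 87.9 F [ 0.5  0.2 -0.5] turn/row [-0.0203 -0.066  -0.0086]
[19.0, -1.4, 23.2] [20.5, -1.6, 21.9] [21.9, -1.9, 20.4] [23.2, -2.1, 18.9] [24.4, -2.3, 17.3] [25.5, -2.4, 15.6] [26.5, -2.5, 13.8] [27.4, -2.5, 12.0] [28.2, -2.5, 10.1] [28.8, -2.4, 8.2] [29.3, -2.3, 6.2] [29.6, -2.2, 4.2]
```

```bash
python3 -m handwheel '[[19,-1.5,23,-0.02,-0.066,-0.009,0],[20.5,-1.5,22,-0.02,-0.066,-0.009,0],[22,-2,20.5,-0.02,-0.066,-0.009,0],[23,-2,19,-0.02,-0.066,-0.009,0],[24.5,-2.5,17.5,-0.02,-0.066,-0.009,0],[25.5,-2.5,15.5,-0.02,-0.066,-0.009,0]]'>/dev/null; python3 -m handwheel '[[26.5,-2.5,14,-0.02,-0.066,-0.009,0],[27.5,-2.5,12,-0.02,-0.066,-0.009,0],[28,-2.5,10,-0.02,-0.066,-0.009,0],[29,-2.5,8,-0.02,-0.066,-0.009,0],[29.5,-2.5,6,-0.02,-0.066,-0.009,0],[29.5,-2,4,-0.02,-0.066,-0.009,0],[0,0,0,0,0,0,0],[0,0,0,0,0,0,0]]'
python3 - <<'E'
from h import *
bar(1,-.25,0,4)
E
```

```text
t: 47.92
ee_pos: [549.9, 152.1, 127.4]
orientation: [2.042, 2.14, 0.267]
ft_force: [0.1, 0.6, -0.6]
width: 88.0
grasp_force: 0.0
t 47.92 tcp [549.9 152.1 127.4] z [ 0.246  0.011 -0.969] w 88.0 F [ 0.1  0.6 -0.6] turn/row [-0.0004 -0.0004  0.0017]
[0.2, 0.5, 22.7] [0.2, 0.5, 22.7] [0.2, 0.5, 22.7] [0.2, 0.4, 22.7]
```

```bash
python3 -m handwheel '[[0.3,0.5,23,0,0,0.005,0.1],[0.3,0.5,23,0,0,0,0.2],[0.2,0.5,23,0,0,0,0.3],[0,0.5,21,0,0,0,0.4],[0,0,0,0,0,0,0.5],[0,0,0,0,0,0,0.7],[0,0,0,0,0,0,1],[0,0,0,0,0,0,1],[0,0,0,0,0,0,1]]'
python3 -m handwheel '[[0,-1.4,0,0.075,0,0,1],[0,-1.4,0,0.075,0,0,1],[0,-1.4,0,0.075,0,0,1],[0,-1.4,0,0.075,0,0,1],[0,-1.4,0,0.075,0,0,1],[0,-1.4,0,0.075,0,0,1],[0,0,0,0,0,0,1]]'
python3 - <<'E'
from h import *
bar(1,.2,0,1);bar(1,.72,0,7)
E
```

```text
t: 49.05
ee_pos: [573.8, 152.6, 40.9]
orientation: [2.05, 2.133, 0.265]
ft_force: [-5.1, -3.1, 3.9]
width: 29.5
grasp_force: 30.0
t: 49.92
ee_pos: [566.8, 153.1, 41.6]
orientation: [-2.074, -2.158, 0.218]
ft_force: [-3.5, -0.6, 11.5]
width: 29.5
grasp_force: 30.0
t 49.92 tcp [566.8 153.1  41.6] z [-0.201 -0.007 -0.98 ] w 29.5 F [-3.5 -0.6 11.5] turn/row [-0.0024 -0.0011 -0.0003]
[0.6, -0.7, 2.1] 
t 49.92 tcp [566.8 153.1  41.6] z [-0.201 -0.007 -0.98 ] w 29.5 F [-3.5 -0.6 11.5] turn/row [ 0.0739 -0.0002  0.    ]
[0.1, -1.4, -0.0] [0.1, -1.4, 0.1] [0.1, -1.4, 0.2] [0.1, -1.4, 0.3] [0.1, -1.4, 0.4] [0.1, -1.4, 0.5] [0.1, -1.3, 0.6]
```

```bash
python3 -m handwheel '[[0,-1.4,0,0.075,0,0,1],[0,-1.4,0,0.075,0,0,1],[0,-1.4,0,0.075,0,0,1],[0,-1.4,0,0.075,0,0,1],[0,-1.4,0,0.075,0,0,1],[0,-1.4,0,0.075,0,0,1],[0,-1.4,0,0.075,0,0,1],[0,0,0,0,0,0,1]]'
python3 -m handwheel '[[0,0,0,0,0,0,0.7],[0,0,0,0,0,0,0.4],[0,0,0,0,0,0,0.4],[0,0,-20,0,0,0,0.2],[0,0,-30,0,0,0,0],[0,0,-30,0,0,0,0],[0,0,0,0,0,0,0]]'
python3 - <<'E'
from h import *
bar(1,.72,80,1);bar(1,-.26,90,13)
E
```

```text
t: 50.92
ee_pos: [557.7, 152.6, 44.8]
orientation: [-1.765, -1.837, 0.699]
ft_force: [-3.2, 0.5, 5.8]
width: 29.4
grasp_force: 30.0
t: 51.8
ee_pos: [613.0, 154.8, 105.2]
orientation: [-1.77, -1.842, 0.693]
ft_force: [-1.0, -0.1, 0.1]
width: 85.7
grasp_force: 0.0
t 51.80 tcp [613.  154.8 105.2] z [-0.659 -0.025 -0.751] w 85.7 F [-1.  -0.1  0.1] turn/row [-0.0007 -0.0013  0.0002]
[0.8, -1.7, 2.9] 
t 51.80 tcp [613.  154.8 105.2] z [-0.659 -0.025 -0.751] w 85.7 F [-1.  -0.1  0.1] turn/row [-0.0754 -0.0001 -0.    ]
[0.1, -4.7, 1.9] [0.1, -4.8, 1.5] [0.1, -4.9, 1.2] [0.1, -5.0, 0.8] [0.1, -5.0, 0.4] [0.1, -5.1, 0.0] [0.1, -5.0, -0.3] [0.1, -5.0, -0.7] [0.1, -4.9, -1.1] [0.1, -4.8, -1.5] [0.1, -4.7, -1.8] [0.1, -4.6, -2.2] [0.1, -4.4, -2.5]
```

```bash
python3 -m handwheel '[[0,-4.5,2,-0.075,0,0,0],[0,-5,1.5,-0.075,0,0,0],[0,-5,1,-0.075,0,0,0],[0,-5,1,-0.075,0,0,0],[0,-5,0.5,-0.075,0,0,0],[0,-5,0,-0.075,0,0,0],[0,-5,0,-0.075,0,0,0]]'>/dev/null;python3 -m handwheel '[[0,-5,-0.5,-0.075,0,0,0],[0,-5,-1,-0.075,0,0,0],[0,-5,-1.5,-0.075,0,0,0],[0,-5,-2,-0.075,0,0,0],[0,-4.5,-2,-0.075,0,0,0],[0,-4.5,-2.5,-0.075,0,0,0],[0,0,0,0,0,0,0],[0,0,0,0,0,0,0]]'>/dev/null
python3 - <<'E'
from h import *
np.set_printoptions(linewidth=250)
bar(1,-.26,0,4)
im=grab('wrist','w15');g=cv2.cvtColor(im['frame'],cv2.COLOR_BGR2GRAY)
for y in (128,118,113,108):
        u,v=proj(im,[*(C+np.array([-.04,1])*y),72]).round().astype(int)
        print(y,u,v,g[v,u-30:u+31:2])
E
```

```text
t 53.67 tcp [548.4 152.2 125.1] z [ 0.245  0.01  -0.969] w 87.6 F [0.3 0.8 0.1] turn/row [-0.003  -0.0001 -0.0001]
[0.2, 1.0, 22.2] [0.2, 1.0, 22.2] [0.2, 0.9, 22.2] [0.2, 0.8, 22.2] 
128 332 296 [ 79  61  40  46  47  52  53  54  55  55  56  57  60  62  60  61  61  59  58  55  56  54  51  81  94  93  93  93  93  89 127]
118 332 310 [ 77  82  88  93 105 104 105 106 108 107 104 104 104 112 121 114 140 147 151 148 142 131 120  96  93  93  91  93  92  88 133]
113 332 317 [ 95  96 104 103 100 101 102 106 105 103 102 102  97 105 132 131 152 132 152 147 139 131 118  91  92  93  94  93  93  86 136]
108 332 324 [ 84  79  45  41  38  37  57  82  84  90  96  96  94 100 138 154 142 111 138 146 141 133 111  89  92  93  94  92  93  97 154]
```

Bar 1 has turned about 55°, and its flat edge now shows near the middle. The second grip comes next.

```bash
python3 -m handwheel '[[0.3,1,22,0,0,0.005,0.1],[0.3,1,22,0,0,0,0.2],[0.2,1,22,0,0,0,0.3],[0,1,21.5,0,0,0,0.4],[0,0,0,0,0,0,0.5],[0,0,0,0,0,0,0.7],[0,0,0,0,0,0,1],[0,0,0,0,0,0,1],[0,0,0,0,0,0,1]]'
python3 -m handwheel '[[0,-1.4,0,0.077,0,0,1],[0,-1.4,0,0.077,0,0,1],[0,-1.4,0,0.077,0,0,1],[0,-1.4,0,0.077,0,0,1],[0,-1.4,0,0.077,0,0,1],[0,-1.4,0,0.077,0,0,1],[0,-1.4,0,0.077,0,0,1]]'>/dev/null
python3 -m handwheel '[[0,-1.4,0,0.077,0,0,1],[0,-1.4,0,0.077,0,0,1],[0,-1.4,0,0.077,0,0,1],[0,-1.4,0,0.077,0,0,1],[0,-1.4,0,0.077,0,0,1],[0,-1.4,0,0.077,0,0,1],[0,0,0,0,0,0,1],[0,0,0,0,0,0,1]]'
python3 -m handwheel '[[0,0,0,0,0,0,0.7],[0,0,0,0,0,0,0.4],[0,0,0,0,0,0,0.4],[0,0,-20,0,0,0,0.2],[0,0,-30,0,0,0,0],[0,0,-30,0,0,0,0],[0,0,0,0,0,0,0]]'
python3 - <<'E'
from h import *
R=Rt(YAW)@Ro.from_rotvec([0,1.0,0]).as_matrix()
plan([575,20,125],R,11)
E
```

```text
t: 54.85
ee_pos: [573.5, 153.9, 42.0]
orientation: [2.055, 2.127, 0.268]
ft_force: [-4.8, -0.2, 6.2]
width: 29.6
grasp_force: 30.0
t: 56.72
ee_pos: [558.0, 153.5, 45.8]
orientation: [-1.755, -1.818, 0.713]
ft_force: [1.2, -0.7, 4.5]
width: 29.5
grasp_force: 30.0
t: 57.6
ee_pos: [612.9, 155.2, 104.5]
orientation: [-1.756, -1.819, 0.712]
ft_force: [0.1, 0.6, -0.1]
width: 85.5
grasp_force: 0.0
t 57.60 tcp [612.9 155.2 104.5] z [-0.68  -0.022 -0.733] w 85.5 F [ 0.1  0.6 -0.1] turn/row [-0.0619  0.0861 -0.0343]
[-12.2, -4.1, 1.2] [-12.1, -4.6, -0.1] [-11.8, -4.9, -1.4] [-11.5, -5.2, -2.7] [-11.0, -5.4, -4.0] [-10.4, -5.5, -5.3] [-9.7, -5.5, -6.5] [-8.9, -5.3, -7.6] [-8.1, -5.1, -8.7] [-7.1, -4.8, -9.6] [-6.1, -4.4, -10.5]
```

```bash
python3 -m handwheel '[[-22,-4,1,-0.062,0.086,-0.034,0],[-22,-4.5,0,-0.062,0.086,-0.034,0],[-22,-5,-1.5,-0.062,0.086,-0.034,0],[-11.5,-5,-2.5,-0.062,0.086,-0.034,0],[-11,-5.5,-4,-0.062,0.086,-0.034,0],[-10.5,-5.5,-5.5,-0.062,0.086,-0.034,0]]'>/dev/null;python3 -m handwheel '[[-9.5,-5.5,-6.5,-0.062,0.086,-0.034,0],[-9,-5.5,-7.5,-0.062,0.086,-0.034,0],[-8,-5,-8.5,-0.062,0.086,-0.034,0],[-7,-5,-9.5,-0.062,0.086,-0.034,0],[-6,-4.5,-10.5,-0.062,0.086,-0.034,0],[0,0,0,0,0,0,0],[0,0,0,0,0,0,0]]'
python3 -c "
from h import *
grab('wrist','w16')"
python3 -m handwheel '[[-28,0,-42,0,0,0,0],[-28,0,-42,0,0,0,0],[-28,0,-42,0,0,0,0],[-28,0,-42,0,0,0,0],[0,0,0,0,0,0,0],[0,0,0,0,0,0,0]]'
python3 - <<'E'
from h import *
im=grab('wrist','w17');a=load('w16')
def cr(im,y):
    u,v=proj(im,[*(C+np.array([-.04,1])*y),68]).round().astype(int);print(y,u,v)
    return cv2.resize(im['frame'][v-26:v+26,u-34:u+34],(400,300),interpolation=cv2.INTER_CUBIC)
cv2.imwrite('pics/c17.png',np.vstack([np.hstack([cr(a,113),cr(a,34)]),np.hstack([cr(im,-90),cr(im,-169)])]))
for i,y in ((a,118),(a,40),(im,-85),(im,-165)):
    p=[proj(i,[*(C+np.array([-.04,1])*y+np.array([1,.04])*s),67]) for s in(-12,12)];d=p[1]-p[0];print('level chord slope',d[1]/d[0])
E
```

```text
t: 59.22
ee_pos: [573.0, -8.8, 121.4]
orientation: [-1.584, -1.64, -0.854]
ft_force: [0.3, -0.2, 0.1]
width: 88.0
grasp_force: 0.0
t: 60.02
ee_pos: [581.3, -209.7, 119.1]
orientation: [-1.582, -1.641, -0.856]
ft_force: [0.2, 0.2, 0.3]
width: 88.1
grasp_force: 0.0
113 324 205
34 326 288
-90 324 205
-169 325 289
level chord slope -0.0068111987124608855
level chord slope -0.0060847542771901185
level chord slope -0.005014143835411274
level chord slope -0.0043859930063989425
```

View pics/c17.png

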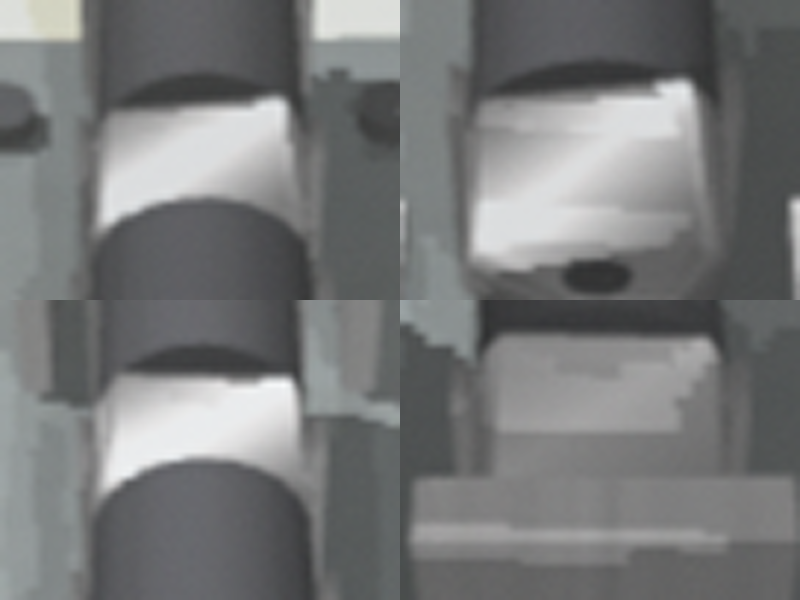

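This view shows bar3 and bar4 level. Bar1's chord runs (112,110)-(285,97) and bar2's (482,95)-(695,80), so both lean about 6° to the left. I'll quantify it.

```bash
python3 - <<'E'
from h import *
a=load('w16');b=load('w17')
for i,im,y in ((1,a,123),(2,a,44),(3,b,-80),(4,b,-159)):
    g=cv2.GaussianBlur(cv2.cvtColor(im['frame'],cv2.COLOR_BGR2GRAY).astype(float),(1,3),0)
    P=lambda s,z:proj(im,[*(C+np.array([-.04,1])*y+np.array([1,.04])*s),z])
    u0,v0=P(0,67);U=[];V=[]
    for s in np.linspace(-10,10,15):
        u,v=P(s,67);u=int(round(u));col=g[int(v)-5:int(v)+8,u];d=np.diff(col);k=d.argmax()
        if d[k]>8:
            o=0
            if 0<k<len(d)-1:
                q=d[k-1]-2*d[k]+d[k+1];o=.5*(d[k-1]-d[k+1])/q if q else 0
            U.append(u-u0);V.append(int(v)-5+k+.5+o-v)
    p=np.polyfit(U,V,1);r=V-np.polyval(p,U);k=abs(r)<1.2;p=np.polyfit(np.array(U)[k],np.array(V)[k],1)
    # vertical image px per mm z relative to px per mm x
    sx=(P(10,67)-P(-10,67))[0]/20;sz=(P(0,72)-P(0,62))[1]/10
    print(i,k.sum(),'tilt deg (right up +) %.1f'%np.degrees(np.arctan(p[0]*sx/sz)),np.round(V,1))
E
```

```text
1 15 tilt deg (right up +) 6.3 [-0.2 -0.4 -0.3 -0.3 -0.3 -0.8 -0.9 -1.  -1.1 -1.1 -1.1 -1.1 -1.7 -2.2
 -2.3]
2 15 tilt deg (right up +) 9.2 [ 1.9  1.9  1.9  1.9  1.7  1.5  2.   1.4  1.2  1.3  1.1  1.2 -0.8 -0.8
 -0.9]
3 15 tilt deg (right up +) -0.4 [-5.1 -5.1 -5.1 -5.1 -5.1 -5.  -5.  -5.  -5.  -5.  -5.  -5.  -5.  -5.
 -5. ]
4 2 tilt deg (right up +) 5.0 [-0.5 -0.6]
```

```bash
python3 - <<'E'
from h import *
a=load('w16');b=load('w17')
for i,im,y in ((2,a,44),(3,b,-80),(4,b,-159)):
    g=cv2.GaussianBlur(cv2.cvtColor(im['frame'],cv2.COLOR_BGR2GRAY).astype(float),(3,3),0)
    P=lambda s,z:proj(im,[*(C+np.array([-.04,1])*y+np.array([1,.04])*s),z])
    V=[];U=[]
    for s in np.linspace(-10.5,10.5,11):
        u,v=P(s,67);u=int(round(u));col=g[int(v)-14:int(v)+6,u];d=np.diff(col);k=d.argmax();o=0
        if 0<k<len(d)-1: o=.5*(d[k-1]-d[k+1])/(d[k-1]-2*d[k]+d[k+1])
        V.append(int(v)-14+k+.5+o-v);U.append(u)
    p=np.polyfit(U,V,1);sx=(P(10,67)-P(-10,67))[0]/20;sz=(P(0,72)-P(0,62))[1]/10
    print(i,np.round(V,1),'%.1f'%np.degrees(np.arctan(p[0]*sx/sz)))
bar(2,-.05,75,10)
E
```

```text
2 [ 1.9  1.9  1.9  1.7  1.7  1.4  1.2  1.2 -0.6 -0.8 -0.6] 9.5
3 [-6.  -6.  -5.8 -5.8 -5.8 -5.7 -5.5 -5.  -5.  -5.4 -5.6] -2.4
4 [-8.6 -8.6 -8.6 -8.5 -8.3 -8.3 -8.2 -8.1 -8.  -7.9 -8. ] -2.6
t 60.08 tcp [ 581.1 -209.3  119.1] z [-0.036  0.839 -0.543] w 87.8 F [-0.1  0.2 -0.6] turn/row [-0.0051 -0.0997 -0.0028]
[15.0, -0.0, 24.1] [17.3, -0.1, 22.5] [19.5, -0.1, 20.7] [21.5, -0.2, 18.6] [23.2, -0.2, 16.4] [24.7, -0.2, 14.0] [26.0, -0.2, 11.5] [27.0, -0.2, 8.8] [27.8, -0.2, 6.1] [28.2, -0.1, 3.3]
```

```bash
python3 - <<'E'
from h import *
for n in ('w10','w14','w17'):
    im=load(n);g=cv2.GaussianBlur(cv2.cvtColor(im['frame'],cv2.COLOR_BGR2GRAY).astype(float),(3,3),0)
    for i,y in ((3,-80),(4,-159)):
        P=lambda s,z,yy:proj(im,[*(C+np.array([-.04,1])*yy+np.array([1,.04])*s),z])
        for s,z in ((-3,67),(3,67)):
            u,v=P(s,z,y);r=g[int(v)-14:int(v)+10,int(round(u))];d=np.diff(r);k=d.argmax();vv=int(v)-14+k+.5
            yy=np.linspace(y-15,y+15,301);print(n,i,s,'step at jig y %.1f'%yy[np.argmin([abs(P(s,z,q)[1]-vv) for q in yy])],end='; ')
    print()
E
```

```text
w10 3 -3 step at jig y -71.3; w10 3 3 step at jig y -71.3; w10 4 -3 step at jig y -153.3; w10 4 3 step at jig y -155.0; 
w14 3 -3 step at jig y -73.8; w14 3 3 step at jig y -73.9; w14 4 -3 step at jig y -152.2; w14 4 3 step at jig y -152.3; 
w17 3 -3 step at jig y -72.7; w17 3 3 step at jig y -73.9; w17 4 -3 step at jig y -151.8; w17 4 3 step at jig y -151.9;
```

```bash
python3 -m handwheel '[[15,0,24,-0.005,-0.1,-0.003,0],[17.5,0,22.5,-0.005,-0.1,-0.003,0],[19.5,0,20.5,-0.005,-0.1,-0.003,0],[21.5,0,18.5,-0.005,-0.1,-0.003,0],[23,0,16.5,-0.005,-0.1,-0.003,0]]'>/dev/null;python3 -m handwheel '[[24.5,0,14,-0.005,-0.1,-0.003,0],[26,0,11.5,-0.005,-0.1,-0.003,0],[27,0,9,-0.005,-0.1,-0.003,0],[28,0,6,-0.005,-0.1,-0.003,0],[28,0,3.5,-0.005,-0.1,-0.003,0],[0,0,0,0,0,0,0],[0,0,0,0,0,0,0]]'
python3 - <<'E'
from h import *
bar(2,-.05,0,4)
E
```

```text
t: 61.58
ee_pos: [570.7, 73.4, 113.7]
orientation: [2.148, 2.241, 0.054]
ft_force: [0.2, -1.0, 0.4]
width: 87.3
grasp_force: 0.0
t 61.58 tcp [570.7  73.4 113.7] z [ 0.051 -0.    -0.999] w 87.3 F [ 0.2 -1.   0.4] turn/row [0.0002 0.0006 0.0007]
[0.4, -0.2, 18.6] [0.4, -0.2, 18.6] [0.4, -0.2, 18.6] [0.4, -0.2, 18.6]
```

```bash
python3 -m handwheel '[[0.4,0,19,0,0,0,0.1],[0.4,0,19,0,0,0,0.2],[0.4,0,19,0,0,0,0.3],[0.4,0,17,0,0,0,0.4],[0,0,0,0,0,0,0.6],[0,0,0,0,0,0,1],[0,0,0,0,0,0,1],[0,0,0,0,0,0,1]]'
python3 -m handwheel '[[0,-0.9,0,0.05,0,0,1],[0,-0.9,0,0.05,0,0,1],[0,-0.9,0,0.05,0,0,1],[0,0,0,0,0,0,1],[0,0,0,0,0,0,1],[0,0,0,0,0,0,1]]'; python3 -m handwheel '[[0,0,0,0,0,0,0.7],[0,0,0,0,0,0,0.4],[0,0,0,0,0,0,0.2],[0,0,-20,0,0,0,0],[0,0,-30,0,0,0,0],[0,0,-20,0,0,0,0],[0,0,0,0,0,0,0]]'
python3 - <<'E'
from h import *
bar(1,-.05,75,3)
E
```

```text
t: 62.58
ee_pos: [573.6, 73.9, 39.9]
orientation: [2.151, 2.239, 0.051]
ft_force: [-4.9, 0.0, 0.1]
width: 28.9
grasp_force: 30.0
t: 63.32
ee_pos: [572.4, 73.9, 41.3]
orientation: [-2.129, -2.216, 0.113]
ft_force: [-4.0, 0.8, 9.3]
width: 29.5
grasp_force: 30.0
t: 64.2
ee_pos: [581.4, 74.6, 112.1]
orientation: [-2.132, -2.219, 0.107]
ft_force: [0.7, -0.3, 0.7]
width: 85.5
grasp_force: 0.0
t 64.20 tcp [581.4  74.6 112.1] z [-0.093 -0.007 -0.996] w 85.5 F [ 0.7 -0.3  0.7] turn/row [-0.0479  0.001   0.    ]
[26.6, -3.9, -0.4] [26.6, -3.9, -0.6] [26.6, -3.9, -0.7]
```

```bash
python3 -m handwheel '[[26.5,-4,-0.5,-0.048,0.001,0,0],[26.5,-4,-0.5,-0.048,0.001,0,0],[26.5,-4,-0.5,-0.048,0.001,0,0],[0,0,0,0,0,0,0],[0,0,0,0,0,0,0]]'>/dev/null
python3 - <<'E'
from h import *
bar(1,-.05,0,4)
E
```

```text
t 64.83 tcp [564.4 152.9 111.2] z [ 0.044  0.001 -0.999] w 87.8 F [-0.1 -0.5 -0.4] turn/row [-0.0014  0.0001  0.0001]
[0.2, 0.7, 18.0] [0.2, 0.7, 18.0] [0.2, 0.6, 18.0] [0.2, 0.6, 18.0]
```

Then return to the view pose for a numeric check.

```bash
python3 -m handwheel '[[0,0.5,18,0,0,0,0.1],[0,0.5,18,0,0,0,0.2],[0,0.5,18,0,0,0,0.3],[0,0.5,17,0,0,0,0.4],[0,0,0,0,0,0,0.6],[0,0,0,0,0,0,1],[0,0,0,0,0,0,1],[0,0,0,0,0,0,1]]'
python3 -m handwheel '[[0,-0.7,0,0.037,0,0,1],[0,-0.7,0,0.037,0,0,1],[0,-0.7,0,0.037,0,0,1],[0,0,0,0,0,0,1],[0,0,0,0,0,0,1],[0,0,0,0,0,0,1]]'; python3 -m handwheel '[[0,0,0,0,0,0,0.7],[0,0,0,0,0,0,0.4],[0,0,0,0,0,0,0.2],[0,0,-20,0,0,0,0],[0,0,-30,0,0,0,0],[0,0,-30,0,0,0,0],[0,0,0,0,0,0,0]]'
python3 - <<'E'
from h import *
R=Rt(YAW)@Ro.from_rotvec([0,1.0,0]).as_matrix()
plan([573,-10,121],R,11)
E
```

```text
t: 65.82
ee_pos: [570.2, 153.7, 41.1]
orientation: [2.154, 2.242, 0.053]
ft_force: [1.0, 0.1, -1.0]
width: 29.5
grasp_force: 30.0
t: 66.58
ee_pos: [568.3, 153.6, 41.1]
orientation: [-2.146, -2.233, 0.071]
ft_force: [3.8, 0.1, 3.4]
width: 29.5
grasp_force: 30.0
t: 67.45
ee_pos: [574.6, 154.1, 123.6]
orientation: [-2.147, -2.234, 0.067]
ft_force: [-0.4, 0.4, -0.5]
width: 85.5
grasp_force: 0.0
t 67.45 tcp [574.6 154.1 123.6] z [-0.06  -0.002 -0.998] w 85.5 F [-0.4  0.4 -0.5] turn/row [-0.005   0.0908 -0.0028]
[-14.9, -0.7, 0.3] [-14.9, -0.8, -1.1] [-14.7, -0.8, -2.4] [-14.4, -0.8, -3.8] [-14.0, -0.8, -5.1] [-13.5, -0.8, -6.3] [-12.9, -0.8, -7.5] [-12.1, -0.8, -8.6] [-11.3, -0.8, -9.7] [-10.4, -0.8, -10.7] [-9.3, -0.8, -11.6]
```

```bash
python3 -m handwheel '[[-15,-1,0,-0.005,0.091,-0.003,0],[-15,-1,-1,-0.005,0.091,-0.003,0],[-14.5,-1,-2.5,-0.005,0.091,-0.003,0],[-14.5,-1,-4,-0.005,0.091,-0.003,0],[-14,-1,-5,-0.005,0.091,-0.003,0],[-13.5,-1,-6.5,-0.005,0.091,-0.003,0]]'>/dev/null; python3 -m handwheel '[[-13,-1,-7.5,-0.005,0.091,-0.003,0],[-12,-1,-8.5,-0.005,0.091,-0.003,0],[-11.5,-1,-9.5,-0.005,0.091,-0.003,0],[-10.5,-1,-10.5,-0.005,0.091,-0.003,0],[-9.5,-1,-11.5,-0.005,0.091,-0.003,0],[0,0,0,0,0,0,0],[0,0,0,0,0,0,0]]'
python3 - <<'E'
from h import *
a=grab('wrist','w18');t=grab('top','t18')
for i,im,y in ((1,a,123),(2,a,44)):
    g=cv2.GaussianBlur(cv2.cvtColor(im['frame'],cv2.COLOR_BGR2GRAY).astype(float),(3,3),0)
    P=lambda s,z:proj(im,[*(C+np.array([-.04,1])*y+np.array([1,.04])*s),z])
    V=[];U=[]
    for s in np.linspace(-10.5,10.5,15):
        u,v=P(s,67);u=int(round(u));col=g[int(v)-8:int(v)+8,u];d=np.diff(col);k=d.argmax();o=0
        if 0<k<len(d)-1: o=.5*(d[k-1]-d[k+1])/(d[k-1]-2*d[k]+d[k+1])
        V.append(int(v)-8+k+.5+o-v);U.append(u)
    p=np.polyfit(U,V,1);sx=(P(10,67)-P(-10,67))[0]/20;sz=(P(0,72)-P(0,62))[1]/10
    print(i,np.round(V,1),'%.1f'%np.degrees(np.arctan(p[0]*sx/sz)))
R=Rt(-np.pi/2)
plan([317.6,-189.4,200],R,14)
E
```

```text
t: 69.08
ee_pos: [568.9, -10.3, 117.4]
orientation: [-1.577, -1.64, -0.856]
ft_force: [0.3, 0.6, 0.1]
width: 88.0
grasp_force: 0.0
1 [-1.3 -1.2 -1.1 -1.1 -1.1 -1.  -1.  -1.  -1.  -0.9 -0.7 -0.2 -0.4 -0.9
 -1.3] -1.5
2 [ 1.8  1.5  1.6  1.5  1.6  1.6  1.5  1.5  1.8  1.9  0.7 -0.6 -0.8 -0.9
 -0.8] 8.6
t 69.17 tcp [569.1  -9.8 118. ] z [-0.039  0.841 -0.54 ] w 87.9 F [-0.2 -0.2  1.3] turn/row [-0.0574 -0.0545  0.1045]
[-1.6, -18.5, -13.2] [-4.3, -17.4, -14.1] [-6.8, -16.0, -14.8] [-9.2, -14.3, -15.2] [-11.4, -12.4, -15.4] [-13.5, -10.2, -15.4] [-15.2, -7.8, -15.1] [-16.7, -5.3, -14.6] [-17.9, -2.6, -13.9] [-18.8, 0.1, -13.0] [-19.3, 2.8, -11.8] [-19.5, 5.4, -10.6] [-19.3, 8.0, -9.1] [-18.8, 10.5, -7.5]
```

```bash
python3 - <<'E'
from h import *
np.set_printoptions(linewidth=250)
for n in('w16','w18'):
    im=load(n);g=cv2.cvtColor(im['frame'],cv2.COLOR_BGR2GRAY)
    u,v=proj(im,[*(C+np.array([-.04,1])*44),67]).round().astype(int);print(n,u,v)
    for r in list(range(v-8,v+7))+list(range(v+22,v+36)): print(r-v,g[r,u-24:u+25:2])
E
```

```text
w16 325 276
-8 [128 118  71  78  82  88  90  92  94  95  95  94  94  93  89  84  82  77  73  70  65  57  65  78  77]
-7 [129 118  71  80  84  86  91  92  94  95  95  93  94  90  90  87  83  77  73  69  65  58  64  77  78]
-6 [128 114  72  79  81  87  89  93  95  96  95  94  94  91  90  86  83  79  74  71  67  58  61  76  77]
-5 [129 112  72  79  82  87  91  93  96  95  93  92  88  89  88  88  81  77  73  73  65  59  62  77  76]
-4 [124 112  73  80  81  87  90  92  90  88  83  77  71  76  75  79  80  78  72  72  65  59  61  78  79]
-3 [110 108  72  81  83  88  88  84  73  65  59  60  59  58  58  61  67  70  71  71  60  56  59  80  81]
-2 [98 96 73 80 83 84 77 64 59 56 59 57 59 57 56 56 57 60 68 72 60 55 60 83 83]
-1 [ 99  87  72  79  81  68  59  58  57  57  56  57  56  55  56  57  61  79  93 116  82  56  59  86  84]
0 [104  87  73  78  70  57  58  57  58  59  58  62  67  69  77  85  88 134 170 192 134  56  59  86  88]
1 [106  87  71  71  60  59  65  69  73  81  86  92  99 103 113 126 127 167 221 223 178  67  58  88  89]
2 [109  88  77  78  81  85  92 101 107 117 123 125 138 155 159 16
[... 4249 characters left out ...]
1 193 186 166 156 150 136 124 124 111  97  96  96  90  95  95  80  75]
30 [ 98 148 163 188 212 213 204 182 176 169 120  90  88  97 113 121 113 104  97  94  91  94  91  81  76]
31 [ 98 129 137 158 173 188 182 133 128 112  74  58  59  62  83 119 119 116  98  93  91  93  84  78  77]
32 [ 97 103 110 124  97 104 116 117 115  81  58  56  56  56  60 110 114 105  94  90  93  90  79  74  75]
33 [ 97 102  95  94  88  86  92  99 100  68  52  53  52  52  52  89  98  97  94  92  96  84  77  73  76]
34 [104 108  99  89  92  89  90  95  99  73  53  54  55  51  59  93  97  98  95  95  94  83  75  74  75]
35 [118 102 101  81  89  93  92  90  97  90  62  55  54  55  72  98  99  98  95  96  86  77  75  74  76]
```

Bar 1 is level, but bar 2 still seems to lean left a few degrees. I'll give it another small turn.

```bash
python3 - <<'E'
from h import *
bar(2,-.05,75,10)
E
```

```text
t 69.17 tcp [569.1  -9.8 118. ] z [-0.039  0.841 -0.54 ] w 87.9 F [-0.2 -0.2  1.3] turn/row [-0.0051 -0.1    -0.0024]
[4.2, 0.4, 7.3] [5.0, 0.4, 6.9] [5.6, 0.4, 6.3] [6.2, 0.4, 5.7] [6.8, 0.4, 5.1] [7.2, 0.3, 4.4] [7.6, 0.3, 3.7] [8.0, 0.3, 2.9] [8.2, 0.4, 2.1] [8.4, 0.4, 1.2]
```

```bash
python3 -m handwheel '[[4,0.4,7.5,-0.005,-0.1,-0.002,0],[5,0.4,7,-0.005,-0.1,-0.002,0],[5.5,0.4,6.5,-0.005,-0.1,-0.002,0],[6,0.4,5.5,-0.005,-0.1,-0.002,0],[7,0.4,5,-0.005,-0.1,-0.002,0]]'>/dev/null;python3 -m handwheel '[[7,0.4,4.5,-0.005,-0.1,-0.002,0],[7.5,0.4,3.5,-0.005,-0.1,-0.002,0],[8,0.4,3,-0.005,-0.1,-0.002,0],[8,0.4,2,-0.005,-0.1,-0.002,0],[8.5,0.4,1,-0.005,-0.1,-0.002,0],[0,0,0,0,0,0,0],[0,0,0,0,0,0,0]]'
python3 - <<'E'
from h import *
bar(2,-.05,0,4)
E
```

```text
t: 70.68
ee_pos: [570.1, 74.2, 114.0]
orientation: [2.157, 2.24, 0.056]
ft_force: [-0.7, 0.1, 0.2]
width: 88.0
grasp_force: 0.0
t 70.67 tcp [570.1  74.2 114. ] z [ 0.047  0.004 -0.999] w 88.0 F [-0.7  0.1  0.2] turn/row [-0.0007 -0.0006 -0.0006]
[0.1, -0.0, 18.7] [0.1, -0.0, 18.7] [0.1, -0.1, 18.7] [0.2, -0.1, 18.7]
```

```bash
python3 -m handwheel '[[0,0,19,0,0,0,0.1],[0,0,19,0,0,0,0.2],[0,0,19,0,0,0,0.3],[0,0,17,0,0,0,0.4],[0,0,0,0,0,0,0.6],[0,0,0,0,0,0,1],[0,0,0,0,0,0,1],[0,0,0,0,0,0,1]]'
python3 -m handwheel '[[0,-0.8,0,0.04,0,0,1],[0,-0.8,0,0.04,0,0,1],[0,-0.8,0,0.04,0,0,1],[0,0,0,0,0,0,1],[0,0,0,0,0,0,1],[0,0,0,0,0,0,1]]'; python3 -m handwheel '[[0,0,0,0,0,0,0.7],[0,0,0,0,0,0,0.4],[0,0,0,0,0,0,0.2],[0,0,-20,0,0,0,0],[0,0,-30,0,0,0,0],[0,0,-30,0,0,0,0],[0,0,0,0,0,0,0]]'
python3 - <<'E'
from h import *
R=Rt(YAW)@Ro.from_rotvec([0,1.15,0]).as_matrix()
plan([574,-20,112],R,11)
E
```

```text
t: 71.68
ee_pos: [573.5, 73.8, 40.2]
orientation: [2.158, 2.238, 0.054]
ft_force: [-2.2, 0.5, 1.1]
width: 29.6
grasp_force: 30.0
t: 72.42
ee_pos: [571.5, 73.8, 40.2]
orientation: [-2.145, -2.224, 0.079]
ft_force: [-2.5, -0.5, 4.8]
width: 29.3
grasp_force: 30.0
t: 73.3
ee_pos: [579.6, 74.1, 122.9]
orientation: [-2.147, -2.227, 0.073]
ft_force: [-0.0, -0.3, -0.4]
width: 85.5
grasp_force: 0.0
t 73.30 tcp [579.6  74.1 122.9] z [-0.067 -0.001 -0.998] w 85.5 F [-0.  -0.3 -0.4] turn/row [-0.0052  0.1044 -0.0038]
[-8.5, -0.8, 1.0] [-8.6, -0.8, 0.1] [-8.5, -0.8, -0.8] [-8.4, -0.8, -1.7] [-8.2, -0.9, -2.5] [-7.9, -0.9, -3.4] [-7.5, -0.9, -4.2] [-7.0, -0.9, -4.9] [-6.5, -0.9, -5.6] [-5.8, -0.9, -6.3] [-5.1, -0.9, -6.9]
```

```bash
python3 -m handwheel '[[-8.5,-0.8,1,-0.005,0.104,-0.004,0],[-8.5,-0.8,0,-0.005,0.104,-0.004,0],[-8.5,-0.8,-1,-0.005,0.104,-0.004,0],[-8.5,-0.8,-1.5,-0.005,0.104,-0.004,0],[-8,-0.8,-2.5,-0.005,0.104,-0.004,0],[-8,-0.8,-3.5,-0.005,0.104,-0.004,0]]'>/dev/null;python3 -m handwheel '[[-7.5,-0.8,-4,-0.005,0.104,-0.004,0],[-7,-0.8,-5,-0.005,0.104,-0.004,0],[-6.5,-0.8,-5.5,-0.005,0.104,-0.004,0],[-6,-0.8,-6,-0.005,0.104,-0.004,0],[-5,-0.8,-7,-0.005,0.104,-0.004,0],[0,0,0,0,0,0,0],[0,0,0,0,0,0,0]]'
python3 - <<'E'
from h import *
np.set_printoptions(linewidth=250)
im=grab('wrist','w19');g=cv2.cvtColor(im['frame'],cv2.COLOR_BGR2GRAY).astype(float)
for i,y in ((1,123),(2,44)):
    P=lambda s,z,yy=y:proj(im,[*(C+np.array([-.04,1])*yy+np.array([1,.04])*s),z])
    V=[];U=[]
    for s in np.linspace(-11,11,17):
        u,v=P(s,67);col=cv2.remap(g,np.full(20,u,np.float32),(v-10+np.arange(20)).astype(np.float32),1).ravel()
        k=np.argmax((col>88)&(np.arange(20)>np.argmin(col[2:])+2));V.append(k-(col[k]-88)/(col[k]-col[k-1])-10);U.append(u)
    sx=(P(10,67)-P(-10,67))[0]/20;sz=(P(0,72)-P(0,62))[1]/10
    for it in range(3):
        p=np.polyfit(U,V,1);r=np.array(V)-np.polyval(p,U);k=abs(r)<max(1,1.5*np.median(abs(r)));U=np.array(U)[k];V=np.array(V)[k]
    print(i,np.round(V,1),'%.1f'%np.degrees(np.arctan(p[0]*sx/sz)))
u,v=P(0,67);u,v=int(round(u)),int(round(v));print(u,v,(P(12,67)-P(-12,67)))
for r in list(range(v-7,v+7)): print(r-v,g[r,u-24:u+25:2].astype(int))
E
```

```text
t: 74.92
ee_pos: [572.2, -19.6, 108.7]
orientation: [-1.479, -1.538, -0.945]
ft_force: [-0.1, -0.4, 0.6]
width: 87.9
grasp_force: 0.0
1 [-2.5 -2.  -2.  -2.  -2.  -2.  -2.  -2.  -2.  -2.  -2.  -2.  -2.  -2.3 -2.3 -2.  -2.4] 0.2
2 [-0.6 -0.4 -0.4 -0.3 -0.3 -0.3 -0.4 -0.5 -0.5 -0.5 -0.5 -0.5 -1.  -1.1 -1.2 -1.4 -1.4] 2.4
328 269 [34.96217001 -0.11830843]
-7 [134 102  82  88  91  93  98 101 102 101 102 101  98  98  97  91  89  85  79  75  70  62  90  96  95]
-6 [133 103  80  88  92  95  97  99  96  98  93  89  90  91  88  90  87  85  79  74  70  62  89  96  96]
-5 [134 103  81  87  92  94  97  92  81  77  68  68  68  68  72  79  84  85  77  75  71  64  88  97  95]
-4 [135 102  82  88  92  93  87  75  67  66  67  65  65  65  65  67  68  78  77  76  70  64  85  95  95]
-3 [136 100  81  89  89  82  72  65  66  66  66  66  64  64  65  65  65  66  71  75  69  64  85  94  95]
-2 [137 100  82  88  84  68  65  66  65  64  65  63  64  65  64  63  63  63  65  71  69  64  84  94  96]
-1 [137 102  82  86  72  66  68  66  66  66  66  66  66  65  66  64  70  71  76  85  80  62  84  96  97]
0 [132  99  82  94  88  86  87  85  85  86  88  93  93  96  92  92 140 144 155 164 148  66  81  94  97]
1 [118  91  90 125 123 124 123 121 122 123 128 134 135 136 134 138 221 228 233 234 225  87  81  96  99]
2 [108  86 110 150 146 147 148 150 153 155 157 158 162 166 169 173 226 230 231 233 234 114  78 100  99]
3 [107  87 128 157 161 167 172 177 182 190 197 201 209 215 223 225 230 231 231 231 232 131  82 104 102]
4 [111  90 137 163 169 178 180 184 189 197 203 208 215 220 224 227 230 231 231 231 232 141  89 108 106]
5 [112 108 135 165 174 181 185 188 195 200 208 214 218 223 226 229 230 231 231 230 229 153  97 112 108]
6 [117 126 144 170 176 184 191 199 205 212 220 223 227 230 230 230 230 231 230 227 224 166 103 117 112]
```

Bars 1 and 2 are level within about 2°. Now I'll fetch the strip.

```bash
python3 - <<'E'
from h import *
o=sensors.get_obs();print(Ro.from_rotvec([3.141,-.005,.001]).as_matrix().round(4).tolist(), Ro.from_rotvec([2.179,2.263,0]).as_matrix().round(4).tolist())
plan([317.6,-189.4,200],Rt(-np.pi/2),16)
E
```

```text
[[1.0, -0.0032, 0.0006], [-0.0032, -1.0, -0.0006], [0.0006, 0.0006, -1.0]] [[-0.0378, 0.9993, 0.0], [0.9993, 0.0378, -0.0], [-0.0, 0.0, -1.0]]
t 74.97 tcp [572.3 -19.3 109.2] z [-0.043  0.909 -0.414] w 87.8 F [ 0.2 -0.1  0.5] turn/row [-0.0573 -0.0543  0.0885]
[1.0, -16.4, -11.3] [-1.1, -15.7, -12.3] [-3.1, -14.8, -13.0] [-5.1, -13.7, -13.6] [-7.0, -12.3, -14.0] [-8.8, -10.8, -14.3] [-10.5, -9.2, -14.3] [-12.0, -7.3, -14.2] [-13.3, -5.4, -13.8] [-14.5, -3.4, -13.3] [-15.4, -1.3, -12.7] [-16.1, 0.8, -11.8] [-16.5, 2.8, -10.8] [-16.7, 4.9, -9.7] [-16.7, 6.9, -8.5] [-16.4, 8.8, -7.1]
```

```bash
python3 -m handwheel '[[1,-16.5,-11.5,-0.057,-0.054,0.088,0],[-1,-15.5,-12.5,-0.057,-0.054,0.088,0],[-3,-15,-13,-0.057,-0.054,0.088,0],[-5,-13.5,-13.5,-0.057,-0.054,0.088,0],[-7,-12.5,-14,-0.057,-0.054,0.088,0],[-9,-11,-14.5,-0.057,-0.054,0.088,0],[-10.5,-9,-14.5,-0.057,-0.054,0.088,0],[-12,-7.5,-14,-0.057,-0.054,0.088,0]]'>/dev/null;python3 -m handwheel '[[-13.5,-5.5,-14,-0.057,-0.054,0.088,0],[-14.5,-3.5,-13.5,-0.057,-0.054,0.088,0],[-15.5,-1.5,-12.5,-0.057,-0.054,0.088,0],[-16,1,-12,-0.057,-0.054,0.088,0],[-16.5,3,-11,-0.057,-0.054,0.088,0],[-16.5,5,-9.5,-0.057,-0.054,0.088,0],[-16.5,7,-8.5,-0.057,-0.054,0.088,0],[-16.5,9,-7,-0.057,-0.054,0.088,0],[0,0,0,0,0,0,0],[0,0,0,0,0,0,0]]'
python3 - <<'E'
from h import *
plan([317.6,-189.4,35.2],Rt(-np.pi/2-.0032),5)
E
```

```text
t: 77.22
ee_pos: [318.3, -191.4, 199.3]
orientation: [-3.134, -0.015, -0.01]
ft_force: [0.5, -0.9, -0.2]
width: 87.6
grasp_force: 0.0
t 77.22 tcp [ 318.3 -191.4  199.3] z [ 0.007  0.008 -1.   ] w 87.6 F [ 0.5 -0.9 -0.2] turn/row [-0.0016 -0.0013  0.0026]
[-0.4, -0.2, 32.8] [-0.3, -0.2, 32.8] [-0.3, -0.3, 32.8] [-0.2, -0.3, 32.8] [-0.2, -0.4, 32.8]
```

```bash
python3 -m handwheel '[[-0.4,-0.2,40,-0.002,-0.001,0.003,0],[-0.3,-0.2,40,-0.002,-0.001,0.003,0],[-0.3,-0.3,40,-0.002,-0.001,0.003,0],[-0.2,-0.3,25,-0.002,-0.001,0.003,0],[0,-0.4,15,0,0,0,0],[0,0,3,0,0,0,0],[0,0,0,0,0,0,0],[0,0,0,0,0,0,0]]'
python3 - <<'E'
from h import *
plan([317.6,-189.4,36],Rt(-np.pi/2-.0032),1)
E
```

```text
t: 78.22
ee_pos: [317.5, -190.2, 36.5]
orientation: [3.14, -0.008, 0.003]
ft_force: [-0.1, 0.1, 0.3]
width: 88.0
grasp_force: 0.0
t 78.22 tcp [ 317.5 -190.2   36.5] z [ 0.002 -0.001 -1.   ] w 88.0 F [-0.1  0.1  0.3] turn/row [ 0.0012 -0.0017 -0.0017]
[0.1, -0.8, 0.5]
```

```bash
python3 -m handwheel '[[0,-0.8,0.3,0,-0.0015,-0.0015,0.3],[0,0,0,0,0,0,0.5],[0,0,0,0,0,0,0.8],[0,0,0,0,0,0,1],[0,0,0,0,0,0,1],[0,0,0,0,0,0,1],[0,0,0,0,0,0,1],[0,0,-10,0,0,0,1],[0,0,-30,0,0,0,1],[0,0,-45,0,0,0,1]]'
python3 -m handwheel '[[0,0,-50,0,0,0,1],[0,0,-45,0,0,0,1],[0,0,0,0,0,0,1],[0,0,0,0,0,0,1]]'
python3 - <<'E'
from h import *
plan([575.5,2.2,205],Rt(.0395),14)
E
```

```text
t: 79.47
ee_pos: [316.0, -188.3, 121.1]
orientation: [-3.14, 0.006, 0.006]
ft_force: [0.8, -0.4, -2.8]
width: 30.8
grasp_force: 30.0
t: 79.97
ee_pos: [316.4, -188.4, 214.9]
orientation: [-3.141, 0.006, 0.003]
ft_force: [-0.4, -0.0, -2.8]
width: 31.0
grasp_force: 30.0
t 79.97 tcp [ 316.4 -188.4  214.9] z [-0.002  0.    -1.   ] w 31.0 F [-0.4 -0.  -2.8] turn/row [-1.000e-04  1.000e-04 -1.153e-01]
[18.5, -13.7, 0.7] [19.9, -11.5, 0.7] [21.1, -9.1, 0.7] [22.0, -6.6, 0.7] [22.6, -4.0, 0.7] [22.9, -1.4, 0.7] [22.9, 1.2, 0.7] [22.6, 3.9, 0.7] [22.1, 6.4, 0.7] [21.2, 8.9, 0.7] [20.0, 11.3, 0.7] [18.6, 13.5, 0.7] [16.9, 15.6, 0.7] [15.0, 17.4, 0.7]
```

```bash
python3 -m handwheel '[[18.5,-13.5,0.5,0,0,-0.115,1],[20,-11.5,0.5,0,0,-0.115,1],[21,-9,0.5,0,0,-0.115,1],[22,-6.5,0.5,0,0,-0.115,1],[22.5,-4,0.5,0,0,-0.115,1],[23,-1.5,0.5,0,0,-0.115,1],[23,1,0.5,0,0,-0.115,1]]'>/dev/null;python3 -m handwheel '[[22.5,4,0.5,0,0,-0.115,1],[22,6.5,0.5,0,0,-0.115,1],[21,9,0.5,0,0,-0.115,1],[20,11.5,0.5,0,0,-0.115,1],[18.5,13.5,0.5,0,0,-0.115,1],[17,15.5,0.5,0,0,-0.115,1],[15,17.5,0.5,0,0,-0.115,1],[0,0,0,0,0,0,1],[0,0,0,0,0,0,1],[0,0,0,0,0,0,1]]'
python3 - <<'E'
from h import *
plan([575.5,2.2,125],Rt(.038),4)
E
```

```text
t: 82.1
ee_pos: [575.6, 0.2, 207.5]
orientation: [-2.182, -2.258, 0.004]
ft_force: [-0.6, 0.0, -2.8]
width: 30.7
grasp_force: 30.0
t 82.10 tcp [5.756e+02 2.000e-01 2.075e+02] z [-0.003 -0.001 -1.   ] w 30.7 F [-0.6  0.  -2.8] turn/row [-0.0007  0.0001 -0.001 ]
[0.5, 0.0, 20.6] [0.5, 0.0, 20.6] [0.5, 0.0, 20.6] [0.5, 0.0, 20.6]
```

```bash
python3 -m handwheel '[[0.5,0,30,-0.001,0,-0.001,1],[0.5,0,30,-0.001,0,-0.001,1],[0.5,0,20,-0.001,0,-0.001,1],[0.5,0,8,0,0,-0.001,1],[0,0,0,0,0,0,1],[0,0,0,0,0,0,1],[0,0,0,0,0,0,1]]'
python3 - <<'E'
from h import *
for k in range(3): plan([575.5,2.2,118],Rt(.038),1);grab('top','t20')
E
```

```text
t: 82.98
ee_pos: [577.2, 2.5, 121.2]
orientation: [2.175, 2.263, 0.003]
ft_force: [-0.2, -0.3, -2.5]
width: 30.6
grasp_force: 30.0
t 82.97 tcp [577.2   2.5 121.2] z [ 0.004 -0.    -1.   ] w 30.6 F [-0.2 -0.3 -2.5] turn/row [0.0035 0.0006 0.0015]
[-0.3, -1.7, 3.2] 
t 83.03 tcp [577.    2.6 121. ] z [ 0.003 -0.    -1.   ] w 30.9 F [-0.1  0.3 -2.9] turn/row [0.0032 0.0006 0.0016]
[-0.3, -1.6, 3.0] 
t 83.08 tcp [577.    2.6 120.9] z [ 0.003 -0.    -1.   ] w 30.8 F [ 0.9  0.2 -3.3] turn/row [0.003  0.0006 0.0016]
[-0.3, -1.5, 2.9]
```

```bash
python3 -m handwheel '[[-0.3,-1.5,3,0.003,0,0.001,1],[0,0,0,0,0,0,1],[0,0,6,0,0,0,1],[0,0,0,0,0,0,1]]'; python3 -m handwheel '[[0,0,4,0,0,0,1],[0,0,4,0,0,0,1],[0,0,0,0,0,0,1]]'; python3 -m handwheel '[[0,0,4,0,0,0,1],[0,0,4,0,0,0,1],[0,0,0,0,0,0,1]]'
```

```text
t: 83.62
ee_pos: [574.6, 2.2, 110.6]
orientation: [-2.177, -2.263, 0.003]
ft_force: [0.2, -0.2, -2.2]
width: 30.7
grasp_force: 30.0
t: 84.0
ee_pos: [574.8, 2.2, 102.8]
orientation: [-2.177, -2.263, 0.003]
ft_force: [0.7, -0.4, -3.1]
width: 30.8
grasp_force: 30.0
t: 84.38
ee_pos: [574.8, 2.2, 94.8]
orientation: [-2.177, -2.263, 0.003]
ft_force: [-0.9, 0.7, -2.1]
width: 30.5
grasp_force: 30.0
```

Feet are past the post tops without contact. I'll go on down.

```bash
python3 -m handwheel '[[0,0.5,3,0,0,0,1],[0,0,1.5,0,0,0,1],[0,0,0,0,0,0,1]]'; python3 -m handwheel '[[0,0,1,0,0,0,1],[0,0,0,0,0,0,1]]'
```

```text
t: 84.75
ee_pos: [575.5, 2.2, 90.6]
orientation: [-2.178, -2.264, 0.002]
ft_force: [0.3, 0.1, -2.2]
width: 31.0
grasp_force: 30.0
t: 85.0
ee_pos: [575.7, 2.2, 90.1]
orientation: [-2.178, -2.264, 0.002]
ft_force: [-0.6, 0.6, 1.4]
width: 30.8
grasp_force: 30.0
```

```bash
python3 -m handwheel '[[0,0,0.7,0,0,0,1],[0,0,0.5,0,0,0,1],[0,0,0,0,0,0,1]]'; python3 -m handwheel '[[0,0,0,0,0,0,0.8],[0,0,0,0,0,0,0.55],[0,0,0,0,0,0,0.55],[0,0,0,0,0,0,0.5]]'
```

```text
t: 85.38
ee_pos: [575.7, 2.2, 89.9]
orientation: [-2.178, -2.264, 0.001]
ft_force: [-5.1, -0.9, 12.3]
width: 30.7
grasp_force: 30.1
t: 85.88
ee_pos: [576.0, 2.2, 89.4]
orientation: [2.178, 2.264, -0.001]
ft_force: [-1.4, -0.9, 2.7]
width: 43.2
grasp_force: 2.2
```

```bash
python3 -m handwheel '[[0,0,0,0,0,0,0],[0,0,0,0,0,0,0],[0,0,0,0,0,0,0],[0,0,-20,0,0,0,0],[0,0,-40,0,0,0,0],[0,0,-40,0,0,0,0],[0,0,-40,0,0,0,0],[0,0,0,0,0,0,0],[0,0,0,0,0,0,0]]'
cat >> h.py <<'E'
def ell(im,lo,hi,roi,z):
    g=cv2.cvtColor(im['frame'],cv2.COLOR_BGR2HSV);m=cv2.inRange(g,lo,hi);k=np.zeros_like(m);x0,y0,x1,y1=roi;k[y0:y1,x0:x1]=m[y0:y1,x0:x1]
    cs=sorted(cv2.findContours(k,0,1)[0],key=cv2.contourArea);e=cv2.fitEllipse(cv2.convexHull(cs[-1]));return e,plane(im,*e[0],z)
BL=((95,60,40),(125,255,255));OR=((0,100,80),(15,255,255))
E
python3 - <<'E'
from h import *
w=grab('wrist','w21');t=grab('top','t21');s=grab('side','s21')
g=cv2.cvtColor(w['frame'],cv2.COLOR_BGR2GRAY);o=sensors.get_obs();print(o['ee_pos'])
for im,n in ((w,'now'),(load('w1'),'w1')):
    G=cv2.cvtColor(im['frame'],cv2.COLOR_BGR2GRAY)
    row=[]
    for v in (225,232,240): 
        d=np.where(G[v,285:362]<40)[0]+285;row.append((d.min() if len(d) else 0, d.max() if len(d) else 0,len(d)))
    print(n,row,[proj(im,[*(C+np.array([1,.04])*x),118]).round(1) for x in(-22,22)])
print('saucer top',ell(t,*BL,(420,180,560,330),28));print('spot',ell(t,*OR,(420,250,520,340),0)[1]);print('saucer side',ell(s,*BL,(300,300,520,470),26))
E
```

```text
t: 87.0
ee_pos: [575.2, 2.3, 227.8]
orientation: [-2.177, -2.263, 0.003]
ft_force: [0.3, 0.1, -0.0]
width: 87.9
grasp_force: 0.0
[574.83059402   2.32401086 226.97999152]
now [(0, 0, 0), (0, 0, 0), (0, 0, 0)] [array([292.7, 238.9]), array([350.6, 238.8])]
w1 [(0, 0, 0), (0, 0, 0), (0, 0, 0)] [array([294.3, 238.6]), array([352. , 238.8])]
saucer top (((489.1045837402344, 235.86668395996094), (44.226749420166016, 46.0212516784668), 127.0842056274414), array([ 559.27192286, -401.58680509,   28.        ]))
spot [ 402.66645338 -356.38401651    0.        ]
saucer side (((431.43359375, 387.040771484375), (52.35464096069336, 67.30623626708984), 109.53649139404297), array([ 556.02910929, -404.49654075,   26.        ]))
```

```bash
python3 - <<'E'
from h import *
np.set_printoptions(linewidth=300)
for n in ('w21','w1'):
    im=load(n);G=cv2.cvtColor(im['frame'],cv2.COLOR_BGR2GRAY)
    for v in (222,235): print(n,v,G[v,286:360])
    for yy in (113,34): u,v=proj(im,[*(C+np.array([-.04,1])*yy),90]);print(yy,u,v)
plan([600,-402.5,150],Rt(np.arctan2(46.5,-155)-np.pi/2),12)
plan([600,-402.5,150],Rt(np.arctan2(46.5,-155)+np.pi/2),12)
E
```

```text
w21 222 [164 166 166 166 152 114  64  52  54  55  53  54  54  53  49  58 130 173 173 171 173 174 173 171 167 167 169 168 168 167 167 171 171 170 169 169 170 173 173 172 173 173 173 172 174 176 177 176 160 137 134 135 134 128  95  51  48  51  54  52  53  52  52  53  67 124 157 161 163 162 148 116 100 101]
w21 235 [147 165 168 168 162 139  91  56  54  55  54  56  55  54  48  54 107 156 173 172 173 174 175 172 168 168 169 170 169 167 168 170 171 171 168 167 171 172 172 172 173 174 172 170 174 177 176 177 176 173 169 155 136 131 101  53  48  52  52  54  52  53  51  52  82 132 161 165 165 162 142 110 101 102]
113 321.4166205531324 82.20252010285458
34 321.524752646674 188.56683793319567
w1 222 [109 145 164 166 167 163 138  90  56  51  53  54  52  55  52  50  55 106 154 173 173 171 175 173 172 168 167 169 169 168 167 168 170 172 172 168 169 170 171 172 172 171 174 174 172 172 174 177 176 160 137 135 137 135 128  97  55  45  49  54  53  54  52  54  52  58 118 158 162 164 163 153 126 102]
w1 235 [ 94 136 164 166 167 165 162 124  59  53  54  56  55  52  53  52  55 104 154 173 172 173 175 175 
[... 267 characters left out ...]
69807042551446
t 87.15 tcp [574.8   2.3 227. ] z [-0.004 -0.001 -1.   ] w 87.9 F [0.6 0.5 0.6] turn/row [-0.0003 -0.0002 -0.1034]
[-33.8, 0.8, 6.4] [-33.7, -2.7, 6.4] [-33.2, -6.1, 6.4] [-32.4, -9.5, 6.4] [-31.3, -12.8, 6.4] [-29.8, -16.0, 6.4] [-28.0, -19.0, 6.4] [-25.8, -21.8, 6.4] [-23.5, -24.3, 6.4] [-20.8, -26.6, 6.4] [-18.0, -28.6, 6.4] [-14.9, -30.3, 6.4] 
t 87.15 tcp [574.8   2.3 227. ] z [-0.004 -0.001 -1.   ] w 87.9 F [0.6 0.5 0.6] turn/row [-0.0002  0.0003  0.1584]
[-33.8, 0.8, 6.4] [-33.2, 6.1, 6.4] [-31.9, 11.3, 6.4] [-29.7, 16.2, 6.4] [-26.8, 20.7, 6.4] [-23.2, 24.6, 6.4] [-19.0, 28.0, 6.4] [-14.3, 30.6, 6.4] [-9.3, 32.5, 6.4] [-4.1, 33.6, 6.4] [1.2, 33.8, 6.4] [6.6, 33.2, 6.4]
```

Tab span is 59 px both now and at the start, so the strip is home with both tabs out. Next, the saucer.

```bash
python3 - <<'E'
from h import *
plan([548.4,-399.6,100],Rt(np.radians(73.3)),12)
E
```

```text
t 87.15 tcp [574.8   2.3 227. ] z [-0.004 -0.001 -1.   ] w 87.9 F [0.6 0.5 0.6] turn/row [-0.0003 -0.0002 -0.1034]
[-33.4, -3.5, 10.6] [-32.8, -6.9, 10.6] [-32.0, -10.2, 10.6] [-30.7, -13.5, 10.6] [-29.2, -16.6, 10.6] [-27.3, -19.5, 10.6] [-25.1, -22.2, 10.6] [-22.7, -24.7, 10.6] [-20.0, -26.9, 10.6] [-17.1, -28.8, 10.6] [-14.1, -30.5, 10.6] [-10.9, -31.8, 10.6]
```

```bash
python3 -m handwheel '[[-33.5,-3.5,0,0,0,-0.103,0.5],[-33,-7,0,0,0,-0.103,0.5],[-32,-10,0,0,0,-0.103,0.5],[-30.5,-13.5,0,0,0,-0.103,0.5],[-29,-16.5,10,0,0,-0.103,0.5],[-27.5,-19.5,10,0,0,-0.103,0.5]]'>/dev/null;python3 -m handwheel '[[-25,-22,10.5,0,0,-0.103,0.5],[-22.5,-24.5,20,0,0,-0.103,0.5],[-20,-27,20,0,0,-0.103,0.5],[-17,-29,20,0,0,-0.103,0.5],[-14,-30.5,20,0,0,-0.103,0.5],[-11,-32,15,0,0,-0.103,0.5],[0,0,0,0,0,0,0.5],[0,0,0,0,0,0,0.5]]'
python3 - <<'E'
from h import *
plan([548.4,-399.6,14],Rt(np.radians(73.3)),4)
im=grab('side','s22');w=grab('wrist','w22')
for z in (26,):print(ell(im,*BL,(300,300,520,470),z)[1])
e=ell(w,*BL,(0,0,640,480),28);print(e)
E
```

```text
t: 88.9
ee_pos: [548.1, -398.6, 102.5]
orientation: [-0.465, -3.104, -0.001]
ft_force: [-0.3, 0.9, 0.1]
width: 44.0
grasp_force: 0.0
t 88.90 tcp [ 548.1 -398.6  102.5] z [-0.002  0.001 -1.   ] w 44.0 F [-0.3  0.9  0.1] turn/row [-0.     -0.0006 -0.0015]
[-0.2, -0.2, 22.1] [-0.2, -0.2, 22.1] [-0.2, -0.2, 22.1] [-0.2, -0.2, 22.1] 
[ 555.83547076 -404.11956921   26.        ]
(((323.3373718261719, 263.92730712890625), (179.70140075683594, 191.2704620361328), 88.34026336669922), array([ 554.30588493, -398.86079871,   28.        ]))
```

```bash
python3 -m handwheel '[[0,0,30,0,0,0,0.5],[0,0,30,0,0,0,0.5],[0,0,20,0,0,0,0.5],[0,0,8,0,0,0,0.5],[0,0,0,0,0,0,0.5],[5,0,0,0,0,0,0.5],[5,0,0,0,0,0,0.5],[5,0,0,0,0,0,0.5],[5,0,0,0,0,0,0.5],[5,0,0,0,0,0,0.5]]'
python3 -m handwheel '[[8,0,0,0,0,0,0.5],[12,0,0,0,0,0,0.5],[14,0,0,0,0,0,0.5],[14,0,0,0,0,0,0.5],[14,0,0,0,0,0,0.5],[14,0,0,0,0,0,0.5],[10,0,0,0,0,0,0.5],[5,0,0,0,0,0,0.5],[0,0,0,0,0,0,0.5],[0,0,0,0,0,0,0.5]]'
python3 - <<'E'
from h import *
im=grab('side','s23');t=grab('top','t23');o=sensors.get_obs()
s=ell(im,*BL,(200,300,520,470),26);print(o['ee_pos'],s);print(ell(t,*BL,(400,180,560,360),28))
d=np.array([-.958,.287]);print('offset side',(o['ee_pos'][:2]-s[1][:2])@d,'to go',(np.array([402.7,-356.4])-s[1][:2])@d,np.cross(d,np.array([402.7,-356.4])-s[1][:2]))
E
```

```text
t: 90.25
ee_pos: [524.6, -392.2, 15.6]
orientation: [-0.464, -3.107, 0.002]
ft_force: [1.0, 1.3, -0.8]
width: 44.2
grasp_force: 0.7
t: 91.5
ee_pos: [437.3, -365.4, 15.2]
orientation: [-0.463, -3.106, 0.0]
ft_force: [0.2, -0.3, 0.4]
width: 44.0
grasp_force: 0.0
[ 437.39500628 -365.41381312   15.18002418] (((384.77581787109375, 392.479248046875), (53.8940544128418, 66.43184661865234), 103.82627868652344), array([ 465.94017283, -380.89910712,   26.        ]))
(((480.0300598144531, 253.29273986816406), (15.312474250793457, 32.00392150878906), 89.18238067626953), array([ 509.40448568, -374.87172488,   28.        ]))
offset side 31.790548927233193 to go 67.61532931237466 -5.32021501478815<stdin>:4: DeprecationWarning: Arrays of 2-dimensional vectors are deprecated. Use arrays of 3-dimensional vectors instead. (deprecated in NumPy 2.0)
```

```bash
python3 -m handwheel '[[5,0.3,0,0,0,0,0.5],[10,0.5,0,0,0,0,0.5],[12,0.6,0,0,0,0,0.5],[12,0.6,0,0,0,0,0.5],[12,0.6,0,0,0,0,0.5],[8,0.4,0,0,0,0,0.5],[4,0.2,0,0,0,0,0.5],[0,0,0,0,0,0,0.5],[0,0,0,0,0,0,0.5]]'
python3 -m handwheel '[[-5,0,0,0,0,0,0.5],[0,0,-20,0,0,0,0.5],[0,0,-50,0,0,0,0.5],[0,0,-50,0,0,0,0.5],[-60,0,-20,0,0,0,0.5],[-60,0,0,0,0,0,0.5],[-60,0,0,0,0,0,0.5],[-60,0,0,0,0,0,0.5],[0,0,0,0,0,0,0.5],[0,0,0,0,0,0,0.5]]'
python3 - <<'E'
from h import *
im=grab('side','s24');t=grab('top','t24');o=sensors.get_obs();w=grab('wrist','w24')
s=ell(im,*BL,(200,300,520,470),26);print(o['ee_pos'],s);print(ell(t,*BL,(400,180,560,360),28))
for n,i in(('side',im),('top',t)):
  print(n,ell(i,*OR,(290,330,520,470) if n=='side' else (420,230,540,350),0))
E
```

```text
t: 92.72
ee_pos: [378.1, -344.1, 15.4]
orientation: [-0.463, -3.106, 0.001]
ft_force: [0.3, 0.0, 0.2]
width: 44.0
grasp_force: 0.0
t: 93.98
ee_pos: [611.4, -414.7, 154.1]
orientation: [-0.462, -3.105, -0.0]
ft_force: [-0.9, 0.2, -0.8]
width: 43.8
grasp_force: 0.0
[ 610.68566303 -414.89603877  154.74302436] (((352.1614685058594, 393.5622863769531), (54.72377395629883, 66.32475280761719), 99.23001098632812), array([ 407.12863673, -358.88140075,   26.        ]))
(((474.1703796386719, 270.05523681640625), (8.902329444885254, 17.676759719848633), 100.41790771484375), array([ 461.95125168, -357.42055967,   28.        ]))
side (((348.0729064941406, 403.5091857910156), (69.48892211914062, 87.6543960571289), 98.629150390625), array([ 400.07716248, -358.68221103,    0.        ]))
top (((464.16766357421875, 264.06585693359375), (2.442579507827759, 9.178640365600586), 83.59786987304688), array([ 481.27185389, -336.87948166,    0.        ]))
```

From the side camera, the saucer is about 7 mm short in x. I'll nudge it on from inside.

```bash
python3 -m handwheel '[[60,0,0,0,0,0,0.5],[60,0,0,0,0,0,0.5],[60,0,0,0,0,0,0.5],[50,0,20,0,0,0,0.5],[0,0,40,0,0,0,0.5],[0,0,20,0,0,0,0.5],[0,0,0,0,0,0,0.5],[0,0,0,0,0,0,0.5]]'
python3 - <<'E'
from h import *
plan([386,-346,15],Rt(np.radians(73.3)),4);plan([371,-344.5,15],Rt(np.radians(73.3)),1)
E
```

```text
t: 95.12
ee_pos: [392.0, -348.6, 76.2]
orientation: [0.464, 3.107, -0.002]
ft_force: [0.5, -0.6, -0.2]
width: 43.8
grasp_force: 0.0
t 95.12 tcp [ 392.  -348.6   76.2] z [-0.    -0.001 -1.   ] w 43.8 F [ 0.5 -0.6 -0.2] turn/row [-0.0003  0.0001 -0.0012]
[1.6, 0.2, 15.3] [1.6, 0.2, 15.3] [1.6, 0.2, 15.3] [1.6, 0.2, 15.3] 
t 95.12 tcp [ 392.  -348.6   76.2] z [-0.    -0.001 -1.   ] w 43.8 F [ 0.5 -0.6 -0.2] turn/row [-0.0014  0.0002 -0.005 ]
[21.3, -2.1, 61.2]
```

```bash
python3 -m handwheel '[[0,0,30,0,0,0,0.5],[0,0,25,0,0,0,0.5],[0,0,6,0,0,0,0.5],[7,-1,0,0,0,0,0.5],[6,-1,0,0,0,0,0.5],[4,0,0,0,0,0,0.5],[2,0,0,0,0,0,0.5],[2,0,0,0,0,0,0.5],[0,0,0,0,0,0,0.5],[0,0,0,0,0,0,0.5]]'
python3 -m handwheel '[[-5,0,0,0,0,0,0.5],[-3,0,-20,0,0,0,0.5],[0,0,-60,0,0,0,0.5],[0,0,-60,0,0,0,0.5],[0,0,-40,0,0,0,0.5],[0,0,0,0,0,0,0.5]]'
python3 - <<'E'
from h import *
im=grab('side','s25');print(ell(im,*BL,(200,300,520,470),26)[1],ell(im,*OR,(290,330,520,470),0)[1])
plan([450,200,230],Rt(np.radians(90)),12)
E
```

```text
t: 96.38
ee_pos: [371.7, -344.6, 14.6]
orientation: [0.463, 3.107, -0.002]
ft_force: [3.4, -1.9, 5.4]
width: 43.7
grasp_force: 2.4
t: 97.12
ee_pos: [380.0, -347.2, 196.8]
orientation: [0.463, 3.105, -0.005]
ft_force: [0.3, -0.2, -1.2]
width: 44.0
grasp_force: 0.0
[ 401.65459879 -359.33168981   26.        ] [ 400.49663009 -358.59271593    0.        ]
t 97.17 tcp [ 379.  -346.3  194.8] z [-0.    -0.001 -1.   ] w 43.8 F [-0.2 -0.5 -0.2] turn/row [-0.0001 -0.     -0.0247]
[7.6, 45.3, -3.0] [6.5, 45.4, -3.0] [5.4, 45.6, -3.0] [4.3, 45.7, -3.0] [3.1, 45.8, -3.0] [2.0, 45.9, -3.0] [0.9, 45.9, -3.0] [-0.3, 45.9, -3.0] [-1.4, 45.9, -3.0] [-2.5, 45.8, -2.9] [-3.7, 45.8, -2.9] [-4.8, 45.7, -2.9]
```

Side camera now has it about 1 mm off. I'll clear the arm and check from the top.

```bash
python3 -m handwheel '[[7.5,45,-3,0,0,-0.025,0.5],[6.5,45.5,-3,0,0,-0.025,0.5],[5.5,45.5,-3,0,0,-0.025,0.5],[4.5,45.5,-3,0,0,-0.025,0.5],[3,46,-3,0,0,-0.025,0.5],[2,46,-3,0,0,-0.025,0.5]]'>/dev/null;python3 -m handwheel '[[1,46,-3,0,0,-0.025,0.5],[0,46,-3,0,0,-0.025,0.5],[-1.5,46,-3,0,0,-0.025,0.5],[-2.5,46,-3,0,0,-0.025,0.5],[-3.5,46,-3,0,0,-0.025,0.5],[-5,45.5,-3,0,0,-0.025,0.5],[0,0,0,0,0,0,0.5],[0,0,0,0,0,0,0.5]]'
python3 - <<'E'
from h import *
t=grab('top','t26');s=grab('side','s26');print(ell(t,*BL,(400,180,560,360),28));print(ell(t,*OR,(400,230,540,360),0));print(ell(s,*BL,(200,300,520,470),26)[1])
# strip and clutter unchanged vs start?
for n,a,b in(('side',load('s26'),load('side0')),):
    d=cv2.absdiff(a['frame'],b['frame']).max(2)
    for nm,r in dict(strip=(300,200,405,325),tops=(215,170,300,210),tin=(390,220,425,250),mallet=(410,290,512,328),gauge=(155,220,220,242),compass=(232,255,305,275)).items():
        x0,y0,x1,y1=r;print(nm,(d[y0:y1,x0:x1]>40).mean().round(3))
E
```

```text
t: 98.92
ee_pos: [447.3, 199.7, 228.0]
orientation: [0.007, -3.137, 0.004]
ft_force: [-0.3, 0.4, 0.1]
width: 44.1
grasp_force: 0.0
(((474.3113098144531, 290.7474365234375), (45.41250991821289, 46.73291778564453), 134.53955078125), array([ 404.19227431, -356.61339154,   28.        ]))
(((471.5352783203125, 291.7760314941406), (58.61331558227539, 60.47927474975586), 137.5799102783203), array([ 402.68653049, -356.32695726,    0.        ]))
[ 401.58031247 -359.33189714   26.        ]
strip 0.393
tops 0.357
tin 0.051
mallet 0.0
gauge 0.0
compass 0.465
```

```bash
python3 -c "
from h import *
print(ctrl.close_job())"
```

```text
the job is handed in; nothing more can be done
None
```

The job is handed in at about 99 s, with no verdict returned: the strip is clipped home with both tabs out, all four flats measured within about 3° of up, and the saucer is about 1.5 mm off the medallion's centre; bar 4 slid about 4 mm along its saddles, and I never deliberately touched the other items but only the mallet and gauge compared cleanly with the start pictures, the rest being obscured by the arm or its shadow.

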